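# Make up the stop-end on the bench air manifold

## Task

Make up the compression nut on the capped copper tube of the bench air manifold: with the gripper's own fingers run it down (clockwise from above) only until it is finger-tight, then put the large open-ended spanner on it and nip it up one quarter turn (90 degrees) more. Hold the nut lightly and do not force it with fingers or spanner, and afterwards lay the large spanner flat on the bench, well clear of the manifold. Leave the small spanner, the bowl and the jar where they are.

Things in the scene. Friction and masses are not known exactly. Their poses are not given: they have to be found in the camera images.
- nut_center (a point): Centre of the brass nut: a hexagon 32 mm across flats, 37 across corners, 20 mm high, axis vertical, centre 74 mm above the bench. x points to a corner, z up; the frame turns with the nut, so its yaw tells how far it has been turned. Tightens clockwise from above. A capped tube 24 mm across rises from it to 28 mm above this point; under it bare thread, 27 mm across, to 19 mm below this point.
- nut_gap (a joint): Clearance left between the ferrule under the nut and its 24 degree cone seat, m, square to the cone: 0 is finger-tight, 0.31 mm a turn, far below the error of this reading. The nut starts 0.6 to 2.0 rad short of finger-tight; where that is must be felt: it turns with a light drag of 0.1 N m either way until the ferrule seats, then it stops firm.
- nut_nip (a joint): How far the ferrule has been squeezed past finger-tight, m, square to its cone: 0.31 mm a turn, so 0.078 mm is a quarter turn, far below the error of this reading. It takes 0.8 N m to move the nut on from finger-tight, 1.1 N m at a quarter turn; it stays where it is left, but dragged backwards the nut comes loose with the light drag.
- fitting_axis (a point): Point on the top face of the aluminium block, on the nut's axis, 42 mm above the bench. Block 50 mm in x, 130 in y, bolted down. Two hex plugs 10 mm high on top, 47 mm either side along y; two couplers stand 34 mm out of the -x face; a gauge and a pipe bend at the y ends reach 120 mm from the axis. Only the fitting with its nut and tube stands higher than 52 mm.
- spanner_jaw (a point): Centre of the large steel spanner's jaw, at half thickness: where the nut's axis must come. x points out of the open mouth, away from the handle. Jaw 34 mm wide, sides parallel, reaching 12 mm ahead of this point; flat throat 21 mm behind it, so a nut corner points at the throat and another out of the mouth. Head 62 mm wide, 9 mm thick.
- spanner_grip (a point): Middle of the large spanner's handle, half way up its 9 mm thickness, 85 mm behind the jaw centre, same axes. It lies flat on one side of the manifold, jaw pointing away from the robot; the small spanner lies on the other side. Handle 20 mm wide, plain from 44 mm ahead of to 110 mm behind this point. Weighs 0.2 to 0.35 kg, balances about 11 mm behind this point.
- small_spanner_grip (a point): Middle of the handle of the small spanner (jaw 23 mm wide, 7 mm thick, 180 mm long), too small for the nut; not to be moved.
- bowl_center (a point): Middle of a copper bowl with enamel spots, 45 mm high, 84 mm across, standing at the back left; not to be moved.
- jar_center (a point): Middle of an amber glass pigment jar, 65 mm high, 52 mm across, standing at the back right; not to be moved.
Things that resemble listed ones, but are neither listed nor needed, are in the scene too. Leave any yellow look-alike of the part that bears spanner_jaw alone.

How it is judged:
By the outcome, as a careful person would: the job done as asked, in the order asked, and still so for the second after the job is handed in, with the robot touching nothing.
It also fails if it takes over 72 s, if anything falls off the work surface, if the arm or the gripper's body presses on something with over 40 N, if the wrist force passes 120 N, or if a joint passes its speed limit or range.

## Robot

A 6-joint arm with a two-finger parallel gripper is mounted at the origin on the work surface. World frame = base frame: x ahead of the robot, y to its left, z up, the work surface at z = 0. Lengths are in mm, angles in degrees, forces in N, time in s.
With the tool pointing down it reaches from about 350 to 850 mm from the base axis. Payload 8.1 kg.
Tool frame: the origin (TCP) lies at the very end of the fingers, on their centre line; the grasp point (between the pads) lies 19 mm behind it; z points along the fingers, y is the direction in which the jaws open and shut (so a half turn about z gives the same grasp; the last joint's range is limited). The gripper opens to 85 mm and grips with 20 to 120 N. Pads are 22 mm wide; open, the fingers measure 114 mm over their backs; the gripper's body (76 mm by 85 mm) begins 54 mm behind the grasp point. The pads swing forward as they close: fully open they stand 13 mm farther back than shut.
Start: joints at [71.196, 7.471, 85.268, -0, 87.261, -4.893], TCP at [144.23, 582.411, 231.292] pointing down, gripper open.
Joint ranges: [-169.43, 169.43], [-51.17, 129.36], [1.28, 143.12], [-76.62, 256.62], [0, 156.53], [-152.29, 152.29]. Speed limits (degrees/s): [136.94, 136.94, 159.86, 180, 180, 180].

## Interface

Orientations are given as [roll, pitch, yaw] about the fixed x, y, z axes, in that order (R = Rz(yaw) Ry(pitch) Rx(roll)).
In Python, from bench import r, eyes gives the robot as it stands. The module is installed in compiled form; this text tells all that it offers.
- The arm moves only by the tool play_rows, never from a script. Its argument "deltas" is a list of rows, each a list of 3 entries, a list of its own where there are three numbers: the shift along the tool's x, y, z in m, then the turn, a rotation vector about the tool's x, y, z in rad, then the closure, from 0 (fully open) to 1 (shut). A call has 1 to 8 rows; each row shifts and turns the pose as measured when the row begins, along the tool's axes as they then stand; what a row does not reach is not made up. A row lasts 1/8 s, in which the tool goes at most 62.5 mm and 10.7 degrees, less where a joint would pass 70% of its speed; a pose out of reach is approached as far as the arm can. A call with a gripper value outside its range is refused whole. The fingers move at their own pace and stop on an object; "force" is the grip in N (left out, the last holds). Time passes only in rows, so rows that do not move let the fingers close. It gives the time, the measured TCP pose, the force and the opening at its end, in the units of the state.
- r.sense(): the state, without advancing time (a new reading comes with each control period).
- eyes.snapshot(name): name is "scene" or "top" or "wrist"; returns the picture (384x512x3 uint8, red, green, blue); there is no depth.
- eyes.get_calibration(name): a dict with "mtx" (3x3 intrinsics, pixels), "R" (3x3) and "t" (3): a world point X has camera coordinates R X + t; the wrist camera has in their place "T_tool_cam" (4x4, takes a point from camera to tool coordinates, whose origin is the TCP and whose axes are the flange's). Camera axes: x right, y down, z forward; pixel columns grow to the right and rows downward; lengths in mm; the calibration is good to about 2 mm. A picture is of the moment at which its call begins: read the wrist's pose just before it. get_calibration takes no time and is no camera call.
- r.hand_in(): hands the job in, once; it reports no verdict.
The state is a dict: "time": time; "joint_pos": joint angles; "qd": joint speeds; "joint_efforts": joint torques, N m; "tool_pos": TCP position; "tcp_rot": TCP orientation; "ft_force": force on the tool from outside, world axes, zero at the start; "wrist_torque": the same for the moment, N m; "finger_gap": finger opening in mm.
Only numpy, scipy, OpenCV 4.12 (cv2) and the standard library are available. Lean on these libraries where they do the work, as an engineer would, in place of code of your own. Each camera call takes 0.05 s, during which the arm holds its last target. There are 200 camera calls.

## Working session

There is one attempt and no reset: what is moved stays moved. The work goes in short steps, Python scripts to look and compute and a tool call to move; the robot and the scene stay as the last step left them, time stands still between calls to the robot, and variables do not carry over. Pictures are saved under pics/ and viewed, about 8 in all and at most 12, crops included, and the job is handed in when it is done.

Besides the shell and the picture viewer there is one more tool, called after "Emit:" by a JSON object that holds its "api" and its "payload", one argument or row to a line. play_rows: Moves the arm, as the interface text tells. Its arguments: {"type":"object","properties":{"deltas":{"type":"array"},"force":{"type":"number"}},"required":["deltas"]}

```bash
mkdir -p pics; ls; cat > h.py <<'E'
import numpy as np,cv2
from bench import r,eyes
from scipy.spatial.transform import Rotation as Ro
def save(n,f,crop=None,s=1):
    im=eyes.snapshot(n)[:,:,::-1]; cv2.imwrite(f'pics/{f}_full.png',im)
    if crop: a,b,c,d=crop; im=im[b:d,a:c]
    if s!=1: im=cv2.resize(im,None,fx=s,fy=s,interpolation=cv2.INTER_CUBIC)
    cv2.imwrite(f'pics/{f}.png',im)
def px2w(n,u,v,z):
    c=eyes.get_calibration(n); R=np.array(c['R']);t=np.array(c['t']).ravel()
    d=R.T@np.linalg.inv(np.array(c['mtx']))@[u,v,1]; o=-R.T@t
    return o+d*(z-o[2])/d[2]
def w2px(n,X):
    c=eyes.get_calibration(n); p=np.array(c['mtx'])@(np.array(c['R'])@np.array(X)+np.array(c['t']).ravel()); return p[:2]/p[2]
E
python3 - <<'E'
from h import *
save('top','top0',s=1.5); save('scene','scene0',s=1.5)
print(r.sense())
for n in('top','scene','wrist'): print(n,eyes.get_calibration(n))
E
```

```text
pics
{'time': 0.1, 'joint_pos': array([ 7.11950130e+01,  7.51346093e+00,  8.53237368e+01, -1.13907096e-03,
        8.72604551e+01, -4.89284803e+00]), 'qd': array([ 0.09023523, -0.01535493, -0.22665649,  0.06312368,  0.03259866,
        0.00413031]), 'joint_efforts': array([ 1.08520620e-03, -5.70948315e+01, -5.01941764e+01, -2.35482939e-04,
        8.15379404e-03,  5.71993610e-05]), 'tool_pos': array([144.08287764, 581.93198439, 230.31469992]), 'tcp_rot': array([-1.79902606e+02, -7.19552920e-03,  1.66087910e+02]), 'ft_force': array([ 0.0990741 , -0.29992252, -0.740227  ]), 'wrist_torque': array([ 0.01178449, -0.00657869, -0.00126836]), 'finger_gap': 85.59149809654927}
top {'mtx': array([[411.90634302,   0.        , 252.8219146 ],
       [  0.        , 411.90634302, 198.96347701],
       [  0.        ,   0.        ,   1.        ]]), 'R': array([[ 0.01395924, -0.99990166, -0.00134654],
       [-0.99513126, -0.01376122, -0.09759308],
       [ 0.09756495,  0.00270231, -0.99522549]]), 't': array([-120.38402305,  537.83258972, 1178.26236915])}
scene {'mtx': array([[497.29488654,   0.       
[... 156 characters left out ...]
692,  0.01207429],
       [ 0.69085027, -0.30835587, -0.65394385],
       [-0.59057898,  0.28107796, -0.75644673]]), 't': array([-129.91211038, -366.45495826, 1942.09599456])}
wrist {'mtx': array([[277.97990048,   0.        , 257.71860563],
       [  0.        , 277.97990048, 186.04696777],
       [  0.        ,   0.        ,   1.        ]]), 'T_tool_cam': array([[ 2.49547101e-04, -9.46282956e-01, -3.23339614e-01,
         8.25144692e+01],
       [ 9.99999933e-01,  1.49242104e-04,  3.35009446e-04,
        -9.77473501e-01],
       [-2.68757845e-04, -3.23339675e-01,  9.46282929e-01,
        -1.42165983e+02],
       [ 0.00000000e+00,  0.00000000e+00,  0.00000000e+00,
         1.00000000e+00]])}
```

View pics/top0.png

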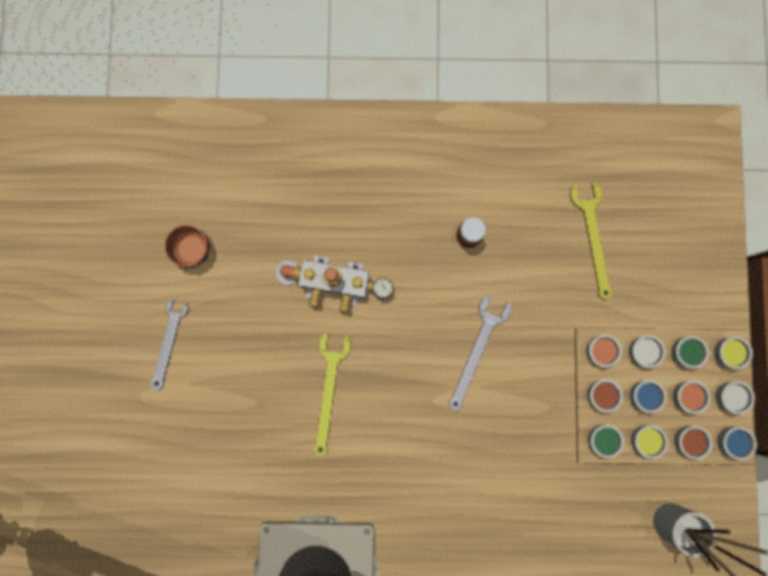

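View pics/scene0.png

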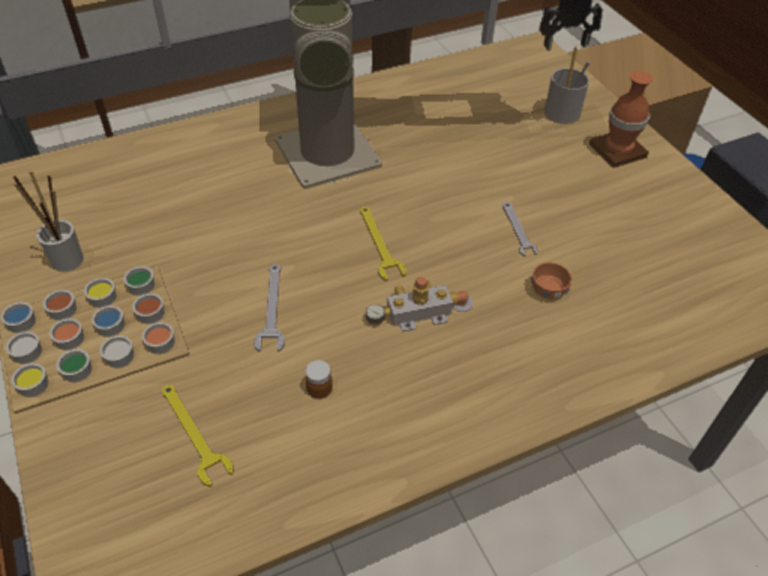

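The top view (768x576) shows several candidates for the large spanner:
- The grey one on the right has its jaw near (494,312) and its tail at (456,405). It is about 195 mm long.
- The grey one on the left, at (170,345), is smaller, so it is the small spanner.
- The yellow ones at (330,395) and (595,240) are look-alikes.

The nut and tube are at (333,276). I'll get rough positions and move the wrist camera over the nut.

```bash
python3 - <<'E'
from h import *
im=cv2.imread('pics/top0_full.png')
a=cv2.resize(im[165:215,175:275],None,fx=4,fy=4,interpolation=cv2.INTER_CUBIC)
b=cv2.resize(im[190:280,290:350],None,fx=4,fy=4,interpolation=cv2.INTER_CUBIC)
H=max(a.shape[0],b.shape[0]);o=np.zeros((H,a.shape[1]+b.shape[1],3),np.uint8);o[:a.shape[0],:a.shape[1]]=a;o[:b.shape[0],a.shape[1]:]=b
cv2.imwrite('pics/crop1.png',o)
for nm,u,v,z in [('cap',333,272,102),('plugL',310,273,52),('plugR',357,282,52),('jaw',494,310,5),('tail',456,405,5),('yjaw',333,348,5),('ytail',320,450,5),('bowl',187,247,45),('jar',473,231,65),('sj',176,312,4),('st',156,384,4)]:
    print(nm,px2w('top',u/1.5,v/1.5,z).round(0))
E
```

```text
cap [580. -28. 102.]
plugL [584.  20.  52.]
plugR [568. -70.  52.]
jaw [ 522. -340.    5.]
tail [ 335. -265.    5.]
yjaw [442. -23.   5.]
ytail [245.  -2.   5.]
bowl [633. 260.  45.]
jar [ 667. -290.   65.]
sj [509. 290.   4.]
st [367. 322.   4.]
```

View pics/crop1.png

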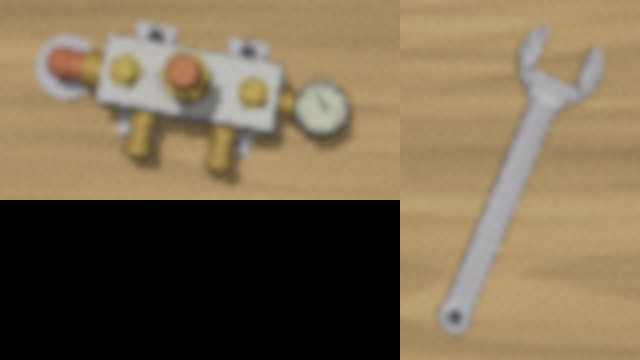

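The enlarged crop confirms the large grey spanner. It is open-ended, about 200 mm long, lies on the right, and its jaw points away from the robot. Moving over the nut.

Emit:
{"api": "play_rows", "payload": {
  "deltas": [
    [[-0.041, -0.035, 0.001], [0, 0, 0], 0],
    [[-0.041, -0.035, 0.001], [0, 0, 0], 0],
    [[-0.041, -0.035, 0.001], [0, 0, 0], 0],
    [[-0.041, -0.035, 0.001], [0, 0, 0], 0],
    [[-0.041, -0.035, 0.001], [0, 0, 0], 0],
    [[-0.041, -0.035, 0.001], [0, 0, 0], 0],
    [[-0.041, -0.035, 0.001], [0, 0, 0], 0],
    [[-0.041, -0.035, 0.001], [0, 0, 0], 0]
  ],
  "force": 20
}}

```text
time: 1.1
tool_pos: [398.9, 222.3, 218.7]
tcp_rot: [-179.6, -0.1, 166.5]
ft_force: [0.4, 1.0, 0.6]
finger_gap: 85.1
```

Emit:
{"api": "play_rows", "payload": {
  "deltas": [
    [[-0.04, -0.033, 0], [0, 0, 0], 0],
    [[-0.04, -0.033, 0], [0, 0, 0], 0],
    [[-0.04, -0.033, 0], [0, 0, 0], 0],
    [[-0.04, -0.033, 0], [0, 0, 0], 0],
    [[-0.04, -0.033, 0], [0, 0, 0], 0],
    [[-0.03, -0.03, 0], [0, 0, 0], 0.45],
    [[0, 0, 0], [0, 0, 0], 0.45]
  ]
}}

```text
time: 1.98
tool_pos: [581.2, -33.9, 216.1]
tcp_rot: [-179.6, -0.3, 166.2]
ft_force: [-1.6, 0.5, -0.5]
finger_gap: 51.6
```

```bash
cat >> h.py <<'E'
def camw():
    s=r.sense(); c=eyes.get_calibration('wrist'); T=np.array(c['T_tool_cam'])
    Rt=Ro.from_euler('xyz',s['tcp_rot'],degrees=True).as_matrix()
    return Rt@T[:3,:3], Rt@T[:3,3]+s['tool_pos'], np.array(c['mtx'])
def wpx2w(u,v,z,C):
    R,o,K=C; d=R@np.linalg.inv(K)@[u,v,1]; return o+d*(z-o[2])/d[2]
def ww2px(X,C):
    R,o,K=C; p=K@(R.T@(np.array(X)-o)); return p[:2]/p[2]
def st():
    s=r.sense(); print(s['time'],s['tool_pos'].round(1),s['tcp_rot'].round(2),'F',s['ft_force'].round(1),'M',s['wrist_torque'].round(2),'gap',round(s['finger_gap'],1),'j',s['joint_pos'].round(1))
E
python3 - <<'E'
from h import *
import pickle
st(); C=camw(); save('wrist','w1',crop=(150,80,370,245),s=3.6); pickle.dump(C,open('C1.pkl','wb'))
E
```

```text
1.975 [581.2 -33.9 216.1] [-179.61   -0.32  166.23] F [-1.6  0.5 -0.5] M [ 0.02 -0.02  0.03] gap 51.6 j [ -8.2   5.5  89.   -0.4  85.9 -84.4]
```

View pics/w1.png

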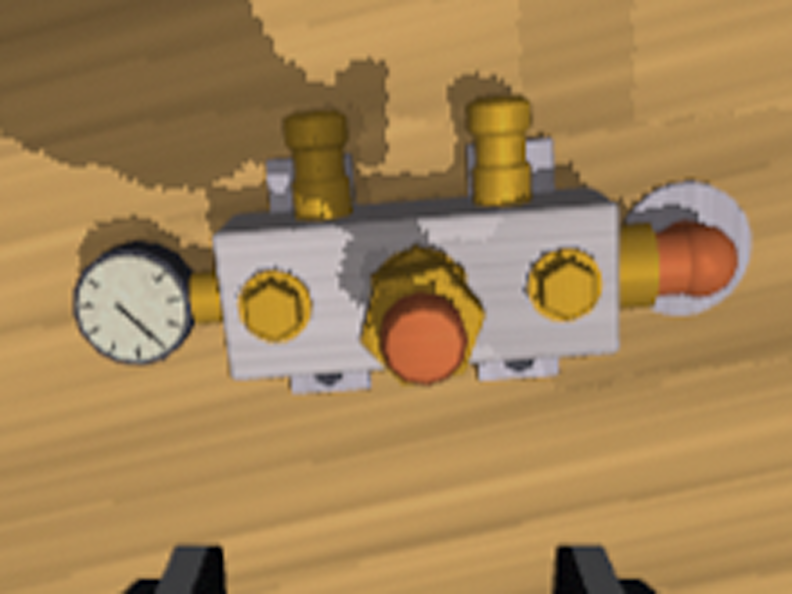

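The wrist crop shows the cap disc centred near (424,338). Hex nut corners are near (410,248), (467,272), (484,318) and (362,325). The plugs are at (274,306) and (565,285). I'll fit the axis and hex yaw numerically.

```bash
python3 - <<'E'
from h import *
import pickle
C=pickle.load(open('C1.pkl','rb'))
f=lambda x,y:(150+(x+.5)/3.6-.5,80+(y+.5)/3.6-.5)
cap=wpx2w(*f(424,338),102,C);print('cap',cap)
pl=wpx2w(*f(274,306),52,C);pr=wpx2w(*f(565,285),52,C);print('plugs',pl,pr,(pl+pr)/2,np.linalg.norm(pl-pr),np.degrees(np.arctan2(*(pr-pl)[1::-1]))-90)
for p in [(410,248),(467,272),(484,318),(362,325),(371,278)]:
  for z in (84,64):
    q=wpx2w(*f(*p),z,C)-cap; print(p,z,q[:2].round(1),np.hypot(*q[:2]).round(1),np.degrees(np.arctan2(q[1],q[0])).round(1))
im=cv2.imread('pics/w1.png')
# mask-free overlay of candidate yaws to compare
ax=(cap+(pl+pr)/2)/2
tiles=[]
for y in range(0,60,10):
    o=cv2.imread('pics/w1_full.png')[130:195,235:300]; o=cv2.resize(o,None,fx=4,fy=4,interpolation=cv2.INTER_CUBIC)
    for z,c in((84,(255,0,0)),(64,(0,255,0))):
        P=[(ww2px([ax[0]+18.5*np.cos(a),ax[1]+18.5*np.sin(a),z],C)-[235,130]+.5)*4-.5 for a in np.radians(y+60*np.arange(6))]
        cv2.polylines(o,[np.int32(P)],1,c,1)
    cv2.putText(o,str(y),(5,20),0,.6,(0,0,255),2); tiles.append(o)
cv2.imwrite('pics/hex1.png',np.vstack([np.hstack(tiles[:3]),np.hstack(tiles[3:])]))
E
```

```text
cap [574.94345712 -24.49955715 102.        ]
plugs [567.81106482 -70.03470167  52.        ] [582.8193465   20.27563597  52.        ] [575.31520566 -24.87953285  52.        ] 91.54892464778588 -9.435504466496738
(410, 248) 84 [-21.    1.4] 21.1 176.2
(410, 248) 64 [-17.2   0.8] 17.2 177.4
(467, 272) 84 [-10.7  15.3] 18.7 124.9
(467, 272) 64 [-6.1 15.7] 16.8 111.4
(484, 318) 84 [ 3.4 17.1] 17.5 78.8
(484, 318) 64 [ 9.  17.7] 19.8 63.0
(362, 325) 84 [ -2.8 -16.9] 17.2 -99.3
(362, 325) 64 [  2.4 -18.9] 19.1 -82.9
(371, 278) 84 [-15.4 -11.1] 19.0 -144.0
(371, 278) 64 [-11.1 -12.7] 16.9 -131.3
```

View pics/hex1.png

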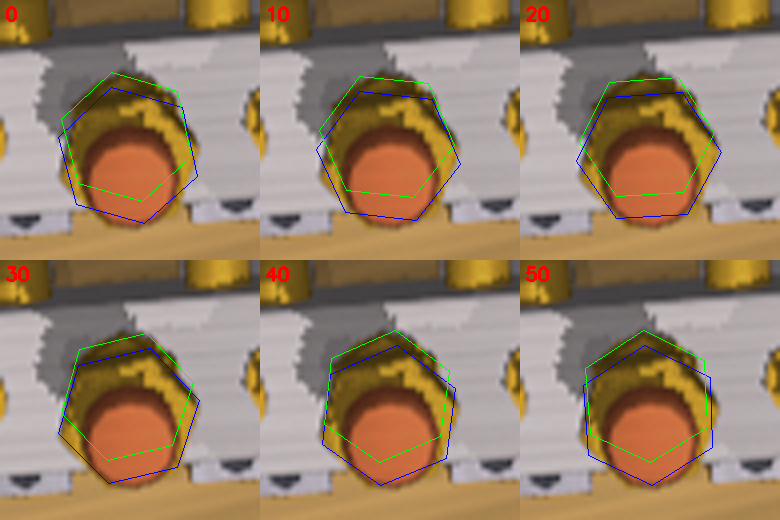

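Yaw is ambiguous by eye, roughly 45–50. I'll fit the prism-plus-tube silhouette by optimisation.

```bash
cat > fit.py <<'E'
from h import *
import pickle,sys
def fit(imf,C,ax0,u0,u1,v0,v1):
    im=cv2.imread(imf)
    hsv=cv2.cvtColor(im,cv2.COLOR_BGR2HSV)
    m=(hsv[v0:v1,u0:u1,1]>100); S=4
    M=cv2.resize(m.astype(np.uint8)*255,None,fx=S,fy=S,interpolation=cv2.INTER_LINEAR)>127
    def model(cx,cy,y):
        o=np.zeros(M.shape,np.uint8)
        def hull(r,a,za,zb):
            P=[(ww2px([cx+r*np.cos(t),cy+r*np.sin(t),z],C)-[u0,v0]+.5)*S-.5 for z in(za,zb) for t in a]
            cv2.fillConvexPoly(o,cv2.convexHull(np.float32(P)).astype(np.int32),1)
        hull(18.5,np.radians(y+60*np.arange(6)),64,84); c=np.radians(np.arange(0,360,10))
        hull(12,c,84,102); hull(13.5,c,55,64)
        return o>0
    res=[]
    for y in np.arange(0,60,2):
        for dx in np.arange(-4,5,1):
            for dy in np.arange(-4,5,1):
                o=model(ax0[0]+dx,ax0[1]+dy,y); res.append(((o^M).sum(),y,ax0[0]+dx,ax0[1]+dy))
    res.sort(); return res[:12],M.sum(),m
if __name__=='__main__':
    C=pickle.load(open('C1.pkl','rb'))
    a,n,m=fit('pics/w1_full.png',C,(575.1,-24.7),240,294,142,178)
    for x in a: print(x)
    print(n); print('\n'.join(''.join('#' if q else '.' for q in w) for w in m[::2]))
E
python3 fit.py
```

```text
(np.int64(955), np.int64(36), np.float64(575.1), np.float64(-24.7))
(np.int64(958), np.int64(34), np.float64(575.1), np.float64(-24.7))
(np.int64(972), np.int64(34), np.float64(576.1), np.float64(-24.7))
(np.int64(975), np.int64(30), np.float64(576.1), np.float64(-24.7))
(np.int64(975), np.int64(38), np.float64(575.1), np.float64(-24.7))
(np.int64(977), np.int64(26), np.float64(576.1), np.float64(-24.7))
(np.int64(977), np.int64(28), np.float64(576.1), np.float64(-24.7))
(np.int64(992), np.int64(32), np.float64(575.1), np.float64(-24.7))
(np.int64(993), np.int64(32), np.float64(576.1), np.float64(-24.7))
(np.int64(995), np.int64(22), np.float64(576.1), np.float64(-24.7))
(np.int64(995), np.int64(24), np.float64(576.1), np.float64(-24.7))
(np.int64(1003), np.int64(38), np.float64(576.1), np.float64(-24.7))
12654
......................................................
......................................................
......................................................
.........................#............................
....................##############....................
.................###################..................
................######################................
.............###########################..............
.............###########################..............
.............###########################..............
.............#############################............
.............##############################...........
............################################..........
............#################################.........
...........#################################..........
...........################################...........
..........################################............
............##############################............
```

Emit:
{"api": "play_rows", "payload": {
  "deltas": [
    [[-0.045, 0.004, 0.01], [0, 0, 0], 0.45],
    [[-0.03, 0.003, 0.04], [0, 0, 0], 0.45],
    [[0, 0, 0.05], [0, 0, 0], 0.45],
    [[0, 0, 0], [0, 0, 0], 0.45]
  ]
}}

```text
time: 2.52
tool_pos: [653.7, -39.3, 112.8]
tcp_rot: [-179.7, -0.5, 166.5]
ft_force: [-0.7, -0.4, -0.1]
finger_gap: 46.9
```

```bash
python3 - <<'E'
from h import *
import pickle
st(); C=camw(); p=ww2px([575.3,-24.7,84],C);print(p)
u,v=int(p[0]),int(p[1]); save('wrist','w2',crop=(max(u-55,0),max(v-45,0),u+55,v+45),s=6); print(max(u-55,0),max(v-45,0)); pickle.dump(C,open('C2.pkl','wb'))
E
```

```text
2.525 [653.7 -39.3 112.8] [-179.72   -0.5   166.48] F [-0.7 -0.4 -0.1] M [-0.    0.03 -0.03] gap 46.9 j [ -7.8  20.8  82.3  -0.2  77.4 -84.2]
[252.51603058  96.64585087]
197 51
```

View pics/w2.png

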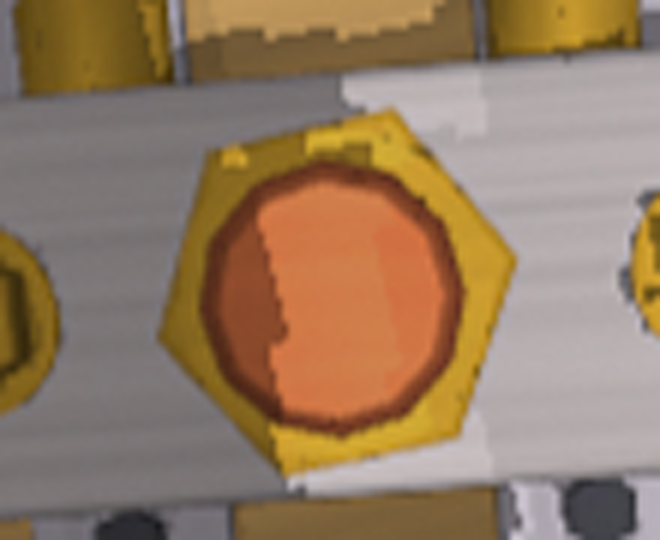

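Clear now: the hex corners in the crop are at (210,152), (393,110), (516,262), (460,435), (285,474) and (160,338).

```bash
python3 - <<'E'
from h import *
import pickle
C=pickle.load(open('C2.pkl','rb'))
P=np.array([wpx2w(197+(x+.5)/6-.5,51+(y+.5)/6-.5,84,C)[:2] for x,y in [(210,152),(393,110),(516,262),(460,435),(285,474),(160,338)]])
c=P.mean(0);q=P-c;print(c,np.hypot(*q.T).round(1),(np.degrees(np.arctan2(q[:,1],q[:,0]))%60).round(1))
print('cap',wpx2w(197+333/6-.5,51+300/6-.5,102,C))
E
```

```text
[577.34847661 -25.02668108] [18.1 18.  17.8 18.  17.9 18. ] [28.6 29.  27.5 29.5 28.9 28.5]
cap [577.05047088 -24.99726995 102.        ]
```

Emit:
{"api": "play_rows", "payload": {
  "deltas": [
    [[0.039, -0.002, -0.01], [0, 0, 0], 0.45],
    [[0.039, -0.002, 0], [0, 0, 0], 0.45],
    [[0, 0, 0], [0, 0, 0.156], 0.45],
    [[0, 0, 0], [0, 0, 0.156], 0.45],
    [[0, 0, 0], [0, 0, 0], 0.45]
  ]
}}

```text
time: 3.2
tool_pos: [581.5, -22.1, 142.5]
tcp_rot: [179.8, 0.8, 148.4]
ft_force: [-0.1, -0.9, -0.3]
finger_gap: 47.1
```

```bash
cat >> h.py <<'E'
def to(x,y,z,psi=None):
    s=r.sense(); R=Ro.from_euler('xyz',s['tcp_rot'],degrees=True)
    d=R.inv().apply(np.array([x,y,z])-s['tool_pos']); print('delta m',(d/1000).round(4))
    if psi is not None: print('rotvec',(R.inv()*Ro.from_euler('xyz',[180,0,psi],degrees=True)).as_rotvec().round(4))
E
python3 -c "
from h import *
st();to(576.5,-25,55,148.6)"
```

```text
3.2 [581.5 -22.1 142.5] [179.84   0.8  148.39] F [-0.1 -0.9 -0.3] M [0.   0.04 0.01] gap 47.1 j [ -7.1   7.3  94.9  -0.2  77.  -65.5]
delta m [ 0.0039 -0.0053  0.0875]
rotvec [ 0.0028  0.0139 -0.0036]
```

Emit:
{"api": "play_rows", "payload": {
  "deltas": [
    [[0.004, -0.005, 0.02], [0.003, 0.014, -0.003], 0.45],
    [[0, 0, 0.01], [0, 0, 0], 0.45],
    [[0, 0, 0], [0, 0, 0], 0.45]
  ]
}}

```text
time: 3.58
tool_pos: [576.4, -24.3, 112.9]
tcp_rot: [179.9, 0.1, 149.0]
ft_force: [-0.0, -0.1, -0.5]
finger_gap: 47.1
```

```bash
python3 -c "
from h import *
st();to(576.5,-25,56,148.6)"
```

```text
3.575 [576.4 -24.3 112.9] [1.7994e+02 1.2000e-01 1.4900e+02] F [-0.  -0.1 -0.5] M [-0.04 -0.01  0.01] gap 47.1 j [ -7.5   8.8  96.5   0.   74.6 -66.5]
delta m [-0.0003 -0.0006  0.0569]
rotvec [0.001  0.002  0.0069]
```

Emit:
{"api": "play_rows", "payload": {
  "deltas": [
    [[0, -0.001, 0.019], [0, 0.002, 0.007], 0.45],
    [[0, 0, 0.019], [0, 0, 0], 0.45],
    [[0, 0, 0.016], [0, 0, 0], 0.45],
    [[0, 0, 0], [0, 0, 0], 0.45],
    [[0, 0, 0], [0, 0, 0], 1],
    [[0, 0, 0], [0, 0, 0], 1],
    [[0, 0, 0], [0, 0, 0], 1],
    [[0, 0, 0], [0, 0, 0], 1]
  ],
  "force": 20
}}

```text
time: 4.58
tool_pos: [575.8, -23.4, 53.7]
tcp_rot: [179.8, -0.1, 148.6]
ft_force: [2.2, 0.1, -4.4]
finger_gap: 31.5
```

```bash
python3 -c "
from h import *
st()"
```

```text
4.575 [575.8 -23.4  53.7] [ 1.7982e+02 -1.4000e-01  1.4865e+02] F [ 2.2  0.1 -4.4] M [ 0.12 -0.16  0.05] gap 31.5 j [ -7.6  12.8  98.7   0.2  68.6 -66.3]
```

Emit:
{"api": "play_rows", "payload": {
  "deltas": [
    [[0, 0, 0], [0, 0, 0.1], 1],
    [[0, 0, 0], [0, 0, 0.1], 1],
    [[0, 0, 0], [0, 0, 0.1], 1],
    [[0, 0, 0], [0, 0, 0.1], 1],
    [[0, 0, 0], [0, 0, 0.1], 1]
  ]
}}

```text
time: 5.2
tool_pos: [576.4, -22.9, 53.8]
tcp_rot: [179.8, -0.2, 119.1]
ft_force: [1.6, 1.7, -5.5]
finger_gap: 31.6
```

```bash
python3 -c "
from h import *
st()"
```

```text
5.2 [576.4 -22.9  53.8] [179.81  -0.21 119.13] F [ 1.6  1.7 -5.5] M [ 0.25 -0.22  0.07] gap 31.6 j [ -7.5  12.8  98.7   0.3  68.5 -36.8]
```

Emit:
{"api": "play_rows", "payload": {
  "deltas": [
    [[0, 0, 0], [0, 0, 0.04], 1],
    [[0, 0, 0], [0, 0, 0.04], 1],
    [[0, 0, 0], [0, 0, 0.04], 1],
    [[0, 0, 0], [0, 0, 0.04], 1],
    [[0, 0, 0], [0, 0, 0.04], 1]
  ]
}}

```text
time: 5.82
tool_pos: [576.6, -22.8, 53.8]
tcp_rot: [179.8, -0.2, 107.2]
ft_force: [0.2, 0.9, -4.7]
finger_gap: 31.6
```

```bash
python3 -c "
from h import *
st()"
```

```text
5.825 [576.6 -22.8  53.8] [179.8   -0.25 107.22] F [ 0.2  0.9 -4.7] M [ 0.18 -0.2   0.1 ] gap 31.6 j [ -7.6  12.8  98.7   0.3  68.5 -24.9]
```

Emit:
{"api": "play_rows", "payload": {
  "deltas": [
    [[0, 0, 0], [0, 0, 0.04], 1],
    [[0, 0, 0], [0, 0, 0.04], 1],
    [[0, 0, 0], [0, 0, 0.04], 1],
    [[0, 0, 0], [0, 0, 0.04], 1],
    [[0, 0, 0], [0, 0, 0.04], 1]
  ]
}}

```text
time: 6.45
tool_pos: [576.9, -22.7, 53.7]
tcp_rot: [179.8, -0.3, 95.4]
ft_force: [1.8, 1.3, -4.8]
finger_gap: 31.3
```

```bash
python3 -c "
from h import *
st()"
```

```text
6.45 [576.9 -22.7  53.7] [179.79  -0.3   95.38] F [ 1.8  1.3 -4.8] M [ 0.19 -0.21  0.1 ] gap 31.3 j [ -7.6  12.7  98.7   0.4  68.4 -13.1]
```

Turned 53° so far and it is still free (Mz ≈ 0.1). Continuing.

Emit:
{"api": "play_rows", "payload": {
  "deltas": [
    [[0, 0, 0], [0, 0, 0.04], 1],
    [[0, 0, 0], [0, 0, 0.04], 1],
    [[0, 0, 0], [0, 0, 0.04], 1],
    [[0, 0, 0], [0, 0, 0.04], 1],
    [[0, 0, 0], [0, 0, 0.04], 1]
  ]
}}

```text
time: 7.08
tool_pos: [577.2, -22.7, 53.7]
tcp_rot: [179.8, -0.4, 83.5]
ft_force: [1.2, 1.0, -4.1]
finger_gap: 31.7
```

```bash
python3 -c "
from h import *
st()"
```

```text
7.075 [577.2 -22.7  53.7] [179.8   -0.35  83.53] F [ 1.2  1.  -4.1] M [ 0.1  -0.19  0.1 ] gap 31.7 j [-7.6 12.7 98.7  0.4 68.4 -1.2]
```

Emit:
{"api": "play_rows", "payload": {
  "deltas": [
    [[0, 0, 0], [0, 0, 0.04], 1],
    [[0, 0, 0], [0, 0, 0.04], 1],
    [[0, 0, 0], [0, 0, 0.04], 1],
    [[0, 0, 0], [0, 0, 0.04], 1],
    [[0, 0, 0], [0, 0, 0.04], 1]
  ]
}}

```text
time: 7.7
tool_pos: [577.5, -22.8, 53.7]
tcp_rot: [179.8, -0.4, 71.7]
ft_force: [1.0, 1.7, -4.9]
finger_gap: 31.2
```

```bash
python3 -c "
from h import *
st()"
```

```text
7.7 [577.5 -22.8  53.7] [179.82  -0.41  71.69] F [ 1.   1.7 -4.9] M [ 0.12 -0.18  0.08] gap 31.2 j [-7.6 12.7 98.7  0.4 68.3 10.6]
```

Emit:
{"api": "play_rows", "payload": {
  "deltas": [
    [[0, 0, 0], [0, 0, 0.04], 1],
    [[0, 0, 0], [0, 0, 0.04], 1],
    [[0, 0, 0], [0, 0, 0.04], 1],
    [[0, 0, 0], [0, 0, 0.04], 1],
    [[0, 0, 0], [0, 0, 0.04], 1]
  ]
}}

```text
time: 8.32
tool_pos: [577.7, -22.9, 53.7]
tcp_rot: [179.9, -0.5, 59.8]
ft_force: [1.9, 0.6, -5.4]
finger_gap: 31.6
```

```bash
python3 -c "
from h import *
st()"
```

```text
8.325 [577.7 -22.9  53.7] [179.86  -0.46  59.84] F [ 1.9  0.6 -5.4] M [ 0.08 -0.15  0.05] gap 31.6 j [-7.6 12.7 98.7  0.4 68.3 22.4]
```

Emit:
{"api": "play_rows", "payload": {
  "deltas": [
    [[0, 0, 0], [0, 0, 0.04], 1],
    [[0, 0, 0], [0, 0, 0.04], 1],
    [[0, 0, 0], [0, 0, 0.04], 1],
    [[0, 0, 0], [0, 0, 0.04], 1],
    [[0, 0, 0], [0, 0, 0.04], 1]
  ]
}}

```text
time: 8.95
tool_pos: [577.9, -23.1, 53.7]
tcp_rot: [179.9, -0.4, 48.3]
ft_force: [1.6, 0.5, -5.6]
finger_gap: 31.8
```

```bash
python3 -c "
from h import *
st()"
```

```text
8.95 [577.9 -23.1  53.7] [179.87  -0.44  48.29] F [ 1.6  0.5 -5.6] M [ 0.07 -0.13  0.86] gap 31.8 j [-7.6 12.7 98.7  0.3 68.2 34. ]
```

Emit:
{"api": "play_rows", "payload": {
  "deltas": [
    [[0, 0, 0], [0, 0, 0], 1]
  ]
}}

```text
time: 9.07
tool_pos: [578.0, -23.1, 53.7]
tcp_rot: [179.9, -0.4, 48.3]
ft_force: [1.5, 0.9, -4.7]
finger_gap: 31.9
```

```bash
python3 -c "
from h import *
st()"
```

```text
9.075 [578.  -23.1  53.7] [179.86  -0.44  48.34] F [ 1.5  0.9 -4.7] M [ 0.1  -0.19  0.55] gap 31.9 j [-7.5 12.7 98.8  0.3 68.2 34. ]
```

Emit:
{"api": "play_rows", "payload": {
  "deltas": [
    [[0, 0, 0], [0, 0, 0], 0.45],
    [[0, 0, 0], [0, 0, 0], 0.45],
    [[0, 0, -0.035], [0, 0, 0], 0.45],
    [[0, 0, -0.035], [0, 0, 0], 0.45],
    [[-0.041, 0, 0], [0, 0, 0], 0.45],
    [[-0.041, 0, 0], [0, 0, 0], 0.45],
    [[0, 0, 0], [0, 0, 0], 0.45],
    [[0, 0, 0], [0, 0, 0], 0.45]
  ]
}}

```text
time: 10.07
tool_pos: [524.5, -87.6, 129.8]
tcp_rot: [179.5, -0.6, 48.4]
ft_force: [-0.3, 0.4, 0.8]
finger_gap: 47.3
```

```bash
cat > nut.py <<'E'
from h import *
def nut(f):
    C=camw(); save('wrist',f); im=cv2.imread(f'pics/{f}_full.png')
    p=ww2px([577.3,-24.5,84],C); u,v=[int(round(x)) for x in p]; d=48
    u0,v0=max(u-d,0),max(v-d,0); hsv=cv2.cvtColor(im,cv2.COLOR_BGR2HSV)
    m=(hsv[v0:v+d,u0:u+d,1]>100).astype(np.uint8)
    cs,_=cv2.findContours(m,cv2.RETR_EXTERNAL,cv2.CHAIN_APPROX_NONE)
    c=min((c for c in cs if cv2.contourArea(c)>800),key=lambda c:np.linalg.norm(c.mean((0,1))-[u-u0,v-v0]))
    W=np.array([wpx2w(a+u0,b+v0,84,C)[:2] for a,b in cv2.convexHull(c)[:,0]])
    D=np.array([wpx2w(a+u0,b+v0,84,C)[:2] for a,b in c[:,0]])
    from scipy.optimize import minimize
    def cost(q):
        x,y,t,h=q; a=np.radians(t+30+60*np.arange(6)); s=np.max((D-[x,y])@np.array([np.cos(a),np.sin(a)]),axis=1)-h
        return np.mean(np.minimum(np.abs(s),2))
    b=min((minimize(cost,[*((W.max(0)+W.min(0))/2),t,16],method='Nelder-Mead') for t in range(0,60,10)),key=lambda o:o.fun)
    print('px',p,'area',cv2.contourArea(c),'nut x y yaw half',b.x.round(2),b.x[2]%60,'cost',b.fun)
    cv2.imwrite(f'pics/{f}_crop.png',cv2.resize(im[v0:v+d,u0:u+d],None,fx=5,fy=5))
E
python3 -c "
from h import *
from nut import nut
st(); nut('w3')"
```

```text
10.075 [524.5 -87.6 129.8] [179.45  -0.62  48.4 ] F [-0.3  0.4  0.8] M [ 0.03  0.04 -0.03] gap 47.3 j [-15.2   0.3 103.6   0.3  75.3  26.3]
px [251.79445499  92.56958801] area 2121.5 nut x y yaw half [577.45 -25.27  49.28  15.57] 49.27681319525607 cost 0.16337709450019872
```

Finger-tight felt: the torque jumped to 0.86 N m after about 100° of turn. Both the camera (49.3°) and the gripper (48.3–49°) put the nut yaw there. Next I go to the spanner.

Emit:
{"api": "play_rows", "payload": {
  "deltas": [
    [[-0.054, 0.021, -0.002], [0, 0, 0], 0.3],
    [[-0.054, 0.021, 0], [0, 0, 0], 0.3],
    [[-0.054, 0.021, 0], [0, 0, 0], 0.3],
    [[-0.054, 0.021, 0], [0, 0, 0], 0.3],
    [[0, 0, 0], [0, 0, -0.18], 0.3],
    [[0, 0, 0], [0, 0, -0.18], 0.3],
    [[0, 0, 0], [0, 0, -0.18], 0.3],
    [[0, 0, 0], [0, 0, -0.18], 0.3]
  ]
}}

```text
time: 11.12
tool_pos: [448.4, -308.3, 130.2]
tcp_rot: [179.0, -0.1, 91.4]
ft_force: [-0.7, 0.7, 0.2]
finger_gap: 60.1
```

Emit:
{"api": "play_rows", "payload": {
  "deltas": [
    [[0, 0, 0], [0, 0, -0.18], 0.3],
    [[0, 0, 0], [0, 0, -0.18], 0.3],
    [[0, 0, 0], [0, 0, -0.18], 0.3],
    [[0, 0, 0], [0, 0, -0.18], 0.3],
    [[0, 0, 0], [0, 0, -0.18], 0.3],
    [[0, 0, 0], [0, 0, -0.18], 0.3],
    [[0, 0, 0], [0, 0, -0.1], 0.3],
    [[0, 0, 0], [0, 0, 0], 0.3]
  ]
}}

```text
time: 12.12
tool_pos: [454.9, -304.1, 128.8]
tcp_rot: [179.5, 0.8, 161.9]
ft_force: [0.7, 0.8, -0.2]
finger_gap: 60.0
```

```bash
python3 - <<'E'
from h import *
import pickle
st(); C=camw(); pickle.dump(C,open('C4.pkl','wb')); save('wrist','w4',s=1.5); print(ww2px([443,-308,9],C),ww2px([522,-340,9],C))
E
```

```text
12.125 [ 454.9 -304.1  128.8] [179.46   0.8  161.93] F [ 0.7  0.8 -0.2] M [ 0.08  0.04 -0.02] gap 60.0 j [ -39.7    2.9  101.1    0.8   75.5 -111.8]
[249.78675948 167.81908375] [245.01959109 243.98907183]
```

View pics/w4.png

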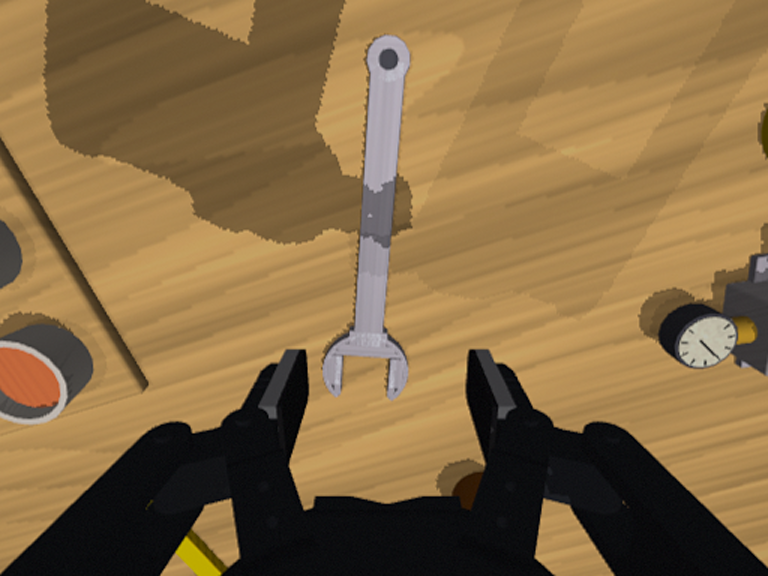

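The image shows the spanner's tail hole at (388,59), handle centre at (372.5,300) and (385.5,120), throat near (367,354) and jaw tips near (337,395) and (397,393).

```bash
python3 - <<'E'
from h import *
import pickle
C=pickle.load(open('C4.pkl','rb'))
im=cv2.imread('pics/w4_full.png'); hsv=cv2.cvtColor(im,cv2.COLOR_BGR2HSV)
m=((hsv[...,1]<75)).astype(np.uint8)
# handle centre by rows
P=[]
for v in range(60,215,5):
    w=np.where(m[v,225:285])[0]+225
    w=w[abs(w-(257-(v-80)*.072))<16]
    if len(w)>8: P.append(wpx2w((w[0]+w[-1])/2,v,9,C)[:2])
P=np.array(P); 
vx,vy,x0,y0=cv2.fitLine(P.astype(np.float32),cv2.DIST_HUBER,0,.01,.01).ravel()
if vx<0: vx,vy=-vx,-vy
d=np.array([vx,vy]); yaw=np.degrees(np.arctan2(vy,vx)); print(len(P),'yaw',yaw, 'resid',np.abs((P-[x0,y0])@[-vy,vx]).max())
g=lambda x,y:wpx2w((x+.5)/1.5-.5,(y+.5)/1.5-.5,9,C)[:2]
o=np.array([x0,y0]); s=lambda q:(q-o)@d
hole=s(g(388,59));tip=s(g(367,394));thr=s(g(367,354))
print('hole,tip,throat along',hole,tip,thr,'jaw est',tip-12,thr+21)
for j in(tip-12,thr+21): print('jaw',o+d*j,'grip',o+d*(j-85))
E
```

```text
31 yaw -22.69583 resid 0.49463312906636425
hole,tip,throat along -90.06573460361557 130.79419018871582 97.45206440856619 jaw est 118.79419018871582 118.45206440856619
jaw [ 531.92652588 -345.93704273] grip [ 453.50840097 -313.14073657]
jaw [ 531.61089221 -345.8050373 ] grip [ 453.19276729 -313.00873114]
```

```bash
python3 -c "
from h import *
to(453.3,-313.1,40,157.3)"
```

```text
delta m [-0.0001 -0.0099  0.0888]
rotvec [0.0101 0.0135 0.0794]
```

Emit:
{"api": "play_rows", "payload": {
  "deltas": [
    [[0, -0.01, 0.02], [0.01, 0.013, 0.08], 0.3],
    [[0, 0, 0.035], [0, 0, 0], 0.4],
    [[0, 0, 0.03], [0, 0, 0], 0.4],
    [[0, 0, 0], [0, 0, 0], 0.4]
  ]
}}

```text
time: 12.68
tool_pos: [454.2, -313.6, 42.6]
tcp_rot: [-180.0, 0.1, 156.6]
ft_force: [-0.1, 0.1, -1.0]
finger_gap: 51.2
```

```bash
python3 -c "
from h import *
st();to(453.3,-313.1,2,157.3)"
```

```text
12.675 [ 454.2 -313.6   42.6] [-1.7997e+02  1.3000e-01  1.5663e+02] F [-0.1  0.1 -1. ] M [-0.   -0.03  0.02] gap 51.2 j [ -39.9   10.   103.1    0.    66.7 -106.6]
delta m [0.0012 0.0001 0.0406]
rotvec [-0.0006  0.0023 -0.0117]
```

Emit:
{"api": "play_rows", "payload": {
  "deltas": [
    [[0.001, 0, 0.016], [0, 0.002, -0.012], 0.45],
    [[0, 0, 0.016], [0, 0, 0], 0.45],
    [[0, 0, 0.008], [0, 0, 0], 0.45],
    [[0, 0, 0], [0, 0, 0], 0.45]
  ]
}}

```text
time: 13.18
tool_pos: [455.2, -314.4, 3.0]
tcp_rot: [-179.9, 0.2, 157.3]
ft_force: [-0.4, -0.8, -0.1]
finger_gap: 46.8
```

```bash
python3 -c "
from h import *
st();to(453.3,-313.1,2,157.3)"
```

```text
13.175 [ 455.2 -314.4    3. ] [-179.9     0.23  157.28] F [-0.4 -0.8 -0.1] M [0.01 0.06 0.02] gap 46.8 j [ -39.9   13.5  103.9   -0.    62.4 -107.2]
delta m [0.0023 0.0004 0.0009]
rotvec [-0.0018  0.004  -0.0004]
```

Emit:
{"api": "play_rows", "payload": {
  "deltas": [
    [[0.002, 0, 0.001], [-0.002, 0.004, 0], 1],
    [[0, 0, 0], [0, 0, 0], 1],
    [[0, 0, 0], [0, 0, 0], 1],
    [[0, 0, 0], [0, 0, 0], 1],
    [[0, 0, 0], [0, 0, 0], 1]
  ],
  "force": 80
}}

```text
time: 13.8
tool_pos: [453.8, -314.0, 3.1]
tcp_rot: [180.0, 0.1, 157.3]
ft_force: [0.3, -0.4, -1.8]
finger_gap: 16.9
```

```bash
python3 -c "
from h import *
st()"
```

```text
13.8 [ 453.8 -314.     3.1] [1.8000e+02 6.0000e-02 1.5726e+02] F [ 0.3 -0.4 -1.8] M [-0.03  0.01 -0.  ] gap 16.9 j [ -40.    13.5  103.9    0.    62.6 -107.3]
```

Emit:
{"api": "play_rows", "payload": {
  "deltas": [
    [[0, 0, 0], [0, 0, 0], 1],
    [[0, 0, 0], [0, 0, 0], 1],
    [[0, 0, -0.01], [0, 0, 0], 1],
    [[0, 0, -0.02], [0, 0, 0], 1],
    [[0, 0, -0.02], [0, 0, 0], 1],
    [[0, 0, 0], [0, 0, 0], 1]
  ]
}}

```text
time: 14.55
tool_pos: [453.8, -314.1, 55.9]
tcp_rot: [-180.0, 0.1, 157.3]
ft_force: [-0.0, -1.1, -1.9]
finger_gap: 17.2
```

```bash
python3 - <<'E'
from h import *
import pickle
st(); C=camw(); pickle.dump(C,open('C5.pkl','wb')); save('wrist','w5',s=1.5)
E
```

```text
14.55 [ 453.8 -314.1   55.9] [-1.8000e+02  7.0000e-02  1.5727e+02] F [-0.  -1.1 -1.9] M [-0.   -0.08  0.01] gap 17.2 j [ -40.     9.   102.7    0.    68.2 -107.3]
```

View pics/w5.png

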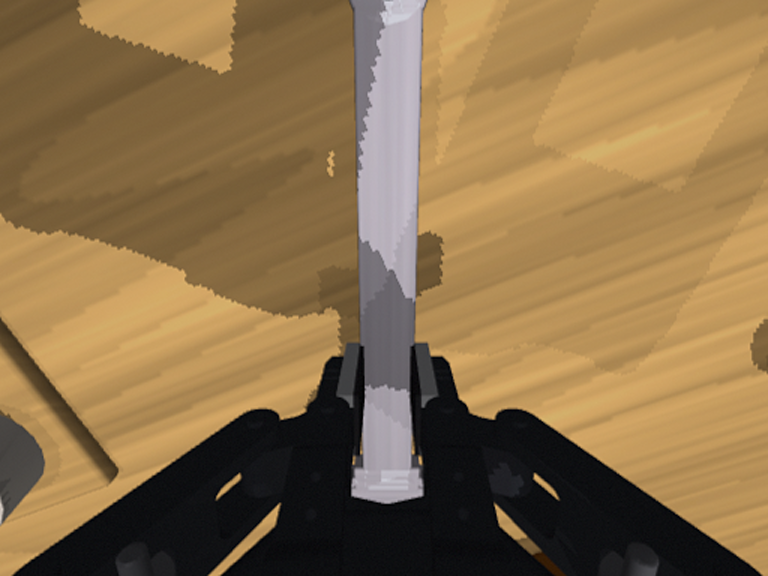

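The spanner is held level and centred, with the tail towards the camera. Carrying it to a stand-off in front of the nut.

Emit:
{"api": "play_rows", "payload": {
  "deltas": [
    [[0, 0, -0.025], [0, 0, 0], 1],
    [[0.021, 0.048, 0], [0, 0, 0], 1],
    [[0.021, 0.048, 0], [0, 0, 0], 1],
    [[0.021, 0.048, 0], [0, 0, 0], 1],
    [[0.021, 0.048, 0], [0, 0, 0], 1],
    [[0.021, 0.048, 0], [0, 0, 0], 1],
    [[0.021, 0.048, 0], [0, 0, 0], 1],
    [[0, 0, 0], [0, 0, -0.1], 1]
  ]
}}

```text
time: 15.6
tool_pos: [444.2, 10.9, 74.5]
tcp_rot: [179.9, -0.4, 162.9]
ft_force: [0.7, -0.7, -1.8]
finger_gap: 17.0
```

Emit:
{"api": "play_rows", "payload": {
  "deltas": [
    [[0, 0, 0], [0, 0, -0.1], 1],
    [[0, 0, 0], [0, 0, 0], 1]
  ]
}}

```text
time: 15.85
tool_pos: [442.7, 12.4, 72.6]
tcp_rot: [179.9, -0.5, 169.0]
ft_force: [0.5, 0.7, -1.9]
finger_gap: 16.9
```

```bash
python3 -c "
from h import *
st();to(450,.2,72.6,169)"
```

```text
15.85 [442.7  12.4  72.6] [179.87  -0.55 168.98] F [ 0.5  0.7 -1.9] M [-0.01 -0.06  0.01] gap 16.9 j [ -5.2  -8.8 118.6   0.2  70.7 -84.2]
delta m [-0.0095 -0.0105 -0.0001]
rotvec [ 0.0023 -0.0096 -0.0004]
```

Emit:
{"api": "play_rows", "payload": {
  "deltas": [
    [[-0.009, -0.0105, 0], [0.002, -0.01, 0], 1],
    [[0, 0, 0], [0, 0, 0], 1]
  ]
}}

```text
time: 16.1
tool_pos: [449.6, -0.9, 71.8]
tcp_rot: [-180.0, 0.0, 168.7]
ft_force: [-0.4, 0.2, -3.4]
finger_gap: 17.2
```

```bash
python3 -c "
from h import *
st();to(450,.2,72.6,169);to(494.2,-8.4,72.6,169)
im=eyes.snapshot('top')[:,:,::-1];im2=eyes.snapshot('scene')[:,:,::-1]
a=cv2.resize(im[160:225,180:280],None,fx=5,fy=5,interpolation=cv2.INTER_CUBIC)
p=w2px('scene',[560,-20,74]);u,v=map(int,p)
b=cv2.resize(im2[v-30:v+35,u-30:u+30],None,fx=5,fy=5,interpolation=cv2.INTER_CUBIC)
cv2.imwrite('pics/v6.png',np.hstack([a,b]))"
```

```text
16.1 [449.6  -0.9  71.8] [-1.7998e+02  2.0000e-02  1.6875e+02] F [-0.4  0.2 -3.4] M [ 0.   -0.03  0.  ] gap 17.2 j [ -6.6  -8.2 118.1  -0.   70.  -85.4]
delta m [-0.0002  0.0012 -0.0008]
rotvec [-0.0003  0.0003 -0.0044]
delta m [-0.0452  0.0014 -0.0008]
rotvec [-0.0003  0.0003 -0.0044]
```

View pics/v6.png

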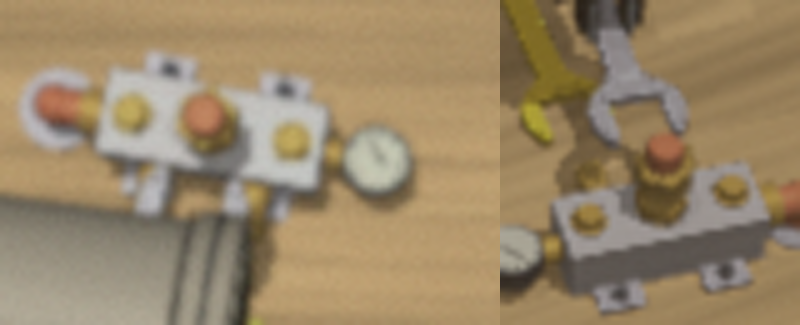

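The scene crop shows the jaw mouth at (635,120) level with and facing the nut at (660,185). Sliding on gently.

Emit:
{"api": "play_rows", "payload": {
  "deltas": [
    [[-0.01, 0.0014, -0.001], [0, 0, -0.004], 1],
    [[-0.01, 0, 0], [0, 0, 0], 1],
    [[-0.008, 0, 0], [0, 0, 0], 1],
    [[0, 0, 0], [0, 0, 0], 1]
  ]
}}

```text
time: 16.7
tool_pos: [479.6, -4.9, 73.0]
tcp_rot: [180.0, 0.0, 168.9]
ft_force: [-0.1, 0.1, -2.5]
finger_gap: 17.0
```

```bash
python3 -c "
from h import *
st();to(494.2,-8.4,72.6,169)"
```

```text
16.7 [479.6  -4.9  73. ] [1.7998e+02 2.0000e-02 1.6894e+02] F [-0.1  0.1 -2.5] M [-0.03 -0.02 -0.08] gap 17.0 j [ -6.7  -3.3 113.5   0.   69.8 -85.7]
delta m [-0.015  -0.0006  0.0005]
rotvec [ 0.0003  0.0003 -0.001 ]
```

Emit:
{"api": "play_rows", "payload": {
  "deltas": [
    [[-0.006, -0.0005, 0], [0, 0, 0], 1],
    [[-0.006, 0, 0], [0, 0, 0], 1],
    [[-0.003, 0, 0], [0, 0, 0], 1],
    [[0, 0, 0], [0, 0, 0], 1]
  ]
}}

```text
time: 17.2
tool_pos: [495.0, -8.4, 72.8]
tcp_rot: [180.0, -0.0, 168.9]
ft_force: [-0.1, -0.2, -3.0]
finger_gap: 17.1
```

```bash
python3 -c "
from h import *
st();to(494.2,-8.4,72.6,169)"
```

```text
17.2 [495.   -8.4  72.8] [ 1.7998e+02 -3.0000e-02  1.6895e+02] F [-0.1 -0.2 -3. ] M [-0.   -0.01 -0.05] gap 17.1 j [ -6.9  -0.8 111.1   0.   69.7 -85.9]
delta m [ 0.0007 -0.0002  0.0002]
rotvec [ 0.0003 -0.0005 -0.0009]
```

```bash
cat >> h.py <<'E'
NX,NY,L=577.,-24.5,83.6
def chk():
    s=r.sense(); p=s['tool_pos'][:2]-[NX,NY]; psi=s['tcp_rot'][2]; a=np.degrees(np.arctan2(-p[1],-p[0]))
    u=np.array([np.cos(np.radians(psi-180)),np.sin(np.radians(psi-180))]); R=np.hypot(*p); F=s['ft_force'][:2]
    e=-L*u-p; yt=np.array([-u[1],u[0]])
    print('spanner yaw by tool %.2f by pos %.2f R %.1f'%((psi-180+180)%360-180,a,R),'| err in tool x,y mm',(-e@u).round(2),(e@yt).round(2),'| F radial(out mouth) %.1f tang(ccw+) %.1f'%(F@u,-F@yt),'moment about nut %.2f'%(s['wrist_torque'][2]+(p[0]*F[1]-p[1]*F[0])/1000))
E
echo
```

Emit:
{"api": "play_rows", "payload": {
  "deltas": [
    [[0, 0.0033, 0], [0, 0, 0.04], 1],
    [[0, 0.0033, 0], [0, 0, 0.04], 1],
    [[0, 0, 0], [0, 0, 0], 1]
  ]
}}

```text
time: 17.58
tool_pos: [495.9, -1.5, 72.6]
tcp_rot: [180.0, -0.1, 164.3]
ft_force: [0.6, 0.7, -1.8]
finger_gap: 17.3
```

```bash
python3 -c "
from h import *
st();chk()"
```

```text
17.575 [495.9  -1.5  72.6] [ 1.7998e+02 -7.0000e-02  1.6427e+02] F [ 0.6  0.7 -1.8] M [ 0.05 -0.08  0.03] gap 17.3 j [ -6.1  -0.6 110.9   0.   69.8 -80.4]
spanner yaw by tool -15.73 by pos -15.82 R 84.2 | err in tool x,y mm -0.64 -0.12 | F radial(out mouth) 0.4 tang(ccw+) -0.8 moment about nut -0.04
```

Emit:
{"api": "play_rows", "payload": {
  "deltas": [
    [[0, 0.0025, 0], [0, 0, 0.03], 1],
    [[0, 0.0025, 0], [0, 0, 0.03], 1],
    [[0, 0.0025, 0], [0, 0, 0.03], 1]
  ]
}}

```text
time: 17.95
tool_pos: [498.0, 6.0, 72.6]
tcp_rot: [180.0, -0.1, 158.9]
ft_force: [0.3, -1.3, -2.2]
finger_gap: 17.0
```

```bash
python3 -c "
from h import *
st();chk()"
```

```text
17.95 [498.    6.   72.6] [ 1.7998e+02 -9.0000e-02  1.5887e+02] F [ 0.3 -1.3 -2.2] M [-0.14 -0.07  0.24] gap 17.0 j [ -5.2  -0.3 110.6   0.   69.8 -74.1]
spanner yaw by tool -21.13 by pos -21.10 R 84.7 | err in tool x,y mm -1.08 0.04 | F radial(out mouth) 0.7 tang(ccw+) 1.1 moment about nut 0.33
```

Emit:
{"api": "play_rows", "payload": {
  "deltas": [
    [[-0.0008, 0.0025, 0], [0, 0, 0.03], 1],
    [[0, 0.0025, 0], [0, 0, 0.03], 1]
  ]
}}

```text
time: 18.2
tool_pos: [500.4, 10.1, 72.4]
tcp_rot: [-179.9, -0.1, 155.2]
ft_force: [-0.7, -3.0, -1.8]
finger_gap: 17.2
```

```bash
python3 -c "
from h import *
st();chk()"
```

```text
18.2 [500.4  10.1  72.4] [-1.7993e+02 -1.1000e-01  1.5522e+02] F [-0.7 -3.  -1.8] M [-0.52 -0.06  0.49] gap 17.2 j [ -4.7   0.2 110.1  -0.   69.8 -69.9]
spanner yaw by tool -24.78 by pos -24.33 R 84.0 | err in tool x,y mm -0.42 0.67 | F radial(out mouth) 0.6 tang(ccw+) 3.0 moment about nut 0.74
```

Contact has been taken up, with the moment rising linearly to 0.74 N m. I'm tightening the grip on the handle and going on, checking as I go.

Emit:
{"api": "play_rows", "payload": {
  "deltas": [
    [[-0.0004, 0.0045, 0], [0, 0, 0.05], 1],
    [[-0.0001, 0.0043, 0], [0, 0, 0.05], 1],
    [[-0.0001, 0.0043, 0], [0, 0, 0.05], 1],
    [[-0.0001, 0.0043, 0], [0, 0, 0.05], 1]
  ],
  "force": 120
}}

```text
time: 18.7
tool_pos: [509.1, 24.2, 72.0]
tcp_rot: [-179.7, -0.1, 143.2]
ft_force: [-2.7, -0.9, -0.7]
finger_gap: 15.6
```

```bash
python3 -c "
from h import *
st();chk()"
```

```text
18.7 [509.1  24.2  72. ] [-1.7970e+02 -9.0000e-02  1.4323e+02] F [-2.7 -0.9 -0.7] M [-0.26  0.21  0.72] gap 15.6 j [ -2.9   1.8 108.6  -0.2  69.9 -56.1]
spanner yaw by tool -36.77 by pos -35.66 R 83.6 | err in tool x,y mm 0.03 1.62 | F radial(out mouth) -1.6 tang(ccw+) 2.3 moment about nut 0.92
```

Emit:
{"api": "play_rows", "payload": {
  "deltas": [
    [[-0.0001, 0.0055, 0], [0, 0, 0.05], 1],
    [[-0.0001, 0.005, 0], [0, 0, 0.05], 1],
    [[-0.0001, 0.0045, 0], [0, 0, 0.05], 1],
    [[-0.0001, 0.0045, 0], [0, 0, 0.05], 1],
    [[-0.0001, 0.0045, 0], [0, 0, 0.05], 1],
    [[-0.0001, 0.0045, 0], [0, 0, 0.05], 1],
    [[-0.0001, 0.0045, 0], [0, 0, 0.05], 1]
  ]
}}

```text
time: 19.58
tool_pos: [531.1, 45.3, 70.9]
tcp_rot: [-179.2, 0.1, 122.2]
ft_force: [-3.6, -1.2, -0.1]
finger_gap: 15.4
```

```bash
python3 -c "
from h import *
st();chk()"
```

```text
19.575 [531.1  45.3  70.9] [-1.7917e+02  1.1000e-01  1.2224e+02] F [-3.6 -1.2 -0.1] M [-0.4   0.35  0.59] gap 15.4 j [ -0.3   5.8 104.5  -0.6  70.3 -32.3]
spanner yaw by tool -57.76 by pos -56.68 R 83.5 | err in tool x,y mm 0.13 1.58 | F radial(out mouth) -0.9 tang(ccw+) 3.7 moment about nut 0.90
```

Emit:
{"api": "play_rows", "payload": {
  "deltas": [
    [[-0.0001, 0.0058, -0.001], [-0.01, 0, 0.055], 1],
    [[-0.0001, 0.005, -0.001], [-0.006, 0, 0.055], 1],
    [[-0.0001, 0.005, 0], [-0.002, 0, 0.055], 1],
    [[-0.0001, 0.005, 0], [-0.001, 0, 0.055], 1],
    [[-0.0001, 0.005, 0], [-0.001, 0, 0.055], 1],
    [[-0.0001, 0.005, 0], [-0.001, 0, 0.055], 1],
    [[-0.0001, 0.005, 0], [-0.001, 0, 0.055], 1],
    [[-0.0001, 0.005, 0], [-0.001, 0, 0.055], 1]
  ]
}}

```text
time: 20.58
tool_pos: [566.3, 58.2, 70.7]
tcp_rot: [-179.9, 0.3, 96.0]
ft_force: [-3.2, -2.3, -0.5]
finger_gap: 15.7
```

```bash
python3 -c "
from h import *
st();chk()"
```

```text
20.575 [566.3  58.2  70.7] [-179.94    0.25   95.99] F [-3.2 -2.3 -0.5] M [-0.43  0.52  0.81] gap 15.7 j [ 0.9 10.5 99.3 -0.3 70.2 -5. ]
spanner yaw by tool -84.01 by pos -82.63 R 83.4 | err in tool x,y mm 0.22 2.01 | F radial(out mouth) 1.9 tang(ccw+) 3.4 moment about nut 1.10
```

Emit:
{"api": "play_rows", "payload": {
  "deltas": [
    [[-0.0001, 0.0062, -0.001], [-0.002, 0, 0.055], 1],
    [[-0.0001, 0.005, -0.001], [-0.001, 0.002, 0.055], 1],
    [[-0.0001, 0.005, 0], [-0.001, 0.002, 0.055], 1],
    [[-0.0001, 0.005, 0], [-0.001, 0, 0.055], 1],
    [[-0.0001, 0.005, 0], [-0.001, 0, 0.055], 1],
    [[-0.0001, 0.005, 0], [-0.001, 0, 0.055], 1],
    [[-0.0001, 0.005, 0], [-0.001, 0, 0.055], 1],
    [[0, 0, 0], [0, 0, 0], 1]
  ]
}}

```text
time: 21.58
tool_pos: [598.9, 55.8, 70.4]
tcp_rot: [-179.8, 0.3, 73.1]
ft_force: [-2.3, -0.4, -0.1]
finger_gap: 15.6
```

```bash
python3 -c "
from h import *
st();chk()
im=eyes.snapshot('top')[:,:,::-1]; cv2.imwrite('pics/t7.png',cv2.resize(im[150:225,170:290],None,fx=6,fy=6,interpolation=cv2.INTER_CUBIC))"
```

```text
21.575 [598.9  55.8  70.4] [-179.83    0.29   73.09] F [-2.3 -0.4 -0.1] M [-0.31  0.35  0.85] gap 15.6 j [ 0.6 15.4 93.6 -0.2 71.2 17.6]
spanner yaw by tool -106.91 by pos -105.25 R 83.2 | err in tool x,y mm 0.41 2.41 | F radial(out mouth) 1.0 tang(ccw+) 2.1 moment about nut 1.03
```

```bash
python3 - <<'E'
from h import *
import pickle
def hy(im,C,z):
    m=cv2.cvtColor(im,cv2.COLOR_BGR2HSV)[...,1]<75
    P=[]
    for v in range(20,215,4):
        lab=np.where(m[v,200:315])[0]+200
        runs=np.split(lab,np.where(np.diff(lab)>2)[0]+1)
        runs=[q for q in runs if 28<len(q)<50 and q[0]>205 and q[-1]<310]
        if len(runs)==1: q=runs[0]; P.append([*wpx2w((q[0]+q[-1])/2,v,z,C)[:2],v,q[0],q[-1]])
    P=np.array(P)
    vx,vy,x0,y0=cv2.fitLine(P[:,:2].astype(np.float32),cv2.DIST_HUBER,0,.01,.01).ravel()
    res=np.abs((P[:,:2]-[x0,y0])@[-vy,vx]).max()
    print(len(P),'yaw',np.degrees(np.arctan2(vy,vx)),'res',res,'px',P[0,2:],P[-1,2:])
hy(cv2.imread('pics/w5_full.png'),pickle.load(open('C5.pkl','rb')),62)
C=camw(); save('wrist','w8',s=1.5); hy(cv2.imread('pics/w8_full.png'),C,76)
E
```

```text
49 yaw -22.747751 res 0.23952756942798975 px [ 20. 236. 281.] [212. 240. 276.]
46 yaw 74.620384 res 2.1485649126089124 px [ 20. 229. 273.] [212. 239. 274.]
```

View pics/w8.png

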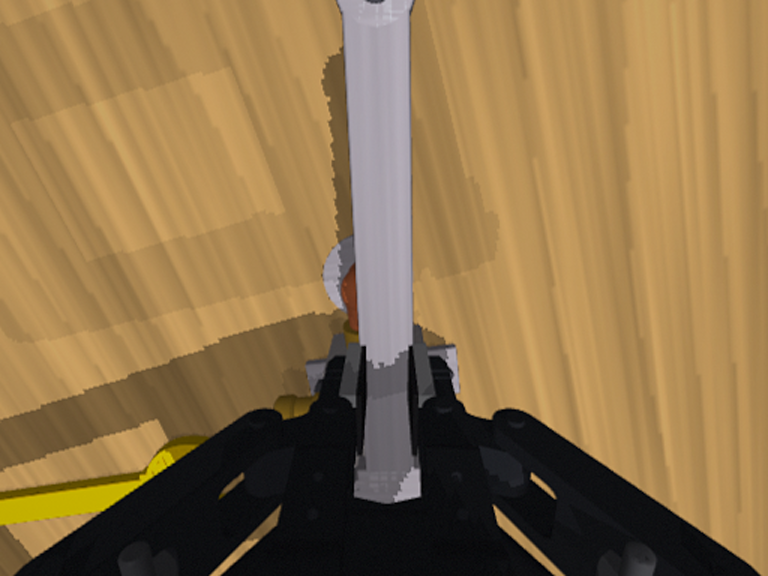

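The wrist image shows the handle lagging the tool by about 2°, so the true spanner yaw is about -105° and the nut is around 80–90° on. I'll back off through the free play, withdraw and measure before deciding the last bit.

Emit:
{"api": "play_rows", "payload": {
  "deltas": [
    [[0, -0.002, 0], [0, 0, -0.05], 1],
    [[0, -0.0035, 0], [0, 0, -0.05], 1],
    [[0, -0.003, 0], [0, 0, -0.04], 1],
    [[0, 0, 0], [0, 0, 0], 1]
  ]
}}

```text
time: 22.18
tool_pos: [590.1, 57.7, 70.9]
tcp_rot: [-179.8, 0.2, 81.4]
ft_force: [-1.9, -0.7, 0.3]
finger_gap: 15.6
```

```bash
python3 -c "
from h import *
st();chk()"
```

```text
22.175 [590.1  57.7  70.9] [-179.82    0.23   81.37] F [-1.9 -0.7  0.3] M [-0.22  0.33 -0.13] gap 15.6 j [ 0.8 14.1 95.1 -0.2 71.   9.5]
spanner yaw by tool -98.63 by pos -99.06 R 83.2 | err in tool x,y mm 0.36 -0.63 | F radial(out mouth) 0.9 tang(ccw+) 1.7 moment about nut 0.01
```

Emit:
{"api": "play_rows", "payload": {
  "deltas": [
    [[0.012, 0, 0], [0, 0, 0], 1],
    [[0.012, 0, 0], [0, 0, 0], 1],
    [[0.015, 0, 0], [0, 0, 0], 1],
    [[0.015, 0, 0], [0, 0, 0], 1],
    [[0, 0, -0.035], [0, 0, 0], 1],
    [[0, 0, -0.035], [0, 0, 0], 1],
    [[0, 0, 0], [0, 0, 0], 1]
  ]
}}

```text
time: 23.05
tool_pos: [599.2, 117.3, 140.9]
tcp_rot: [-179.8, 0.2, 81.3]
ft_force: [0.3, -0.6, -2.2]
finger_gap: 15.3
```

```bash
python3 -c "
from h import *
st();to(511,-98,140,81)"
```

```text
23.05 [599.2 117.3 140.9] [-179.79    0.22   81.29] F [ 0.3 -0.6 -2.2] M [-0.03  0.03  0.02] gap 15.3 j [ 6.4 12.6 89.1 -0.2 78.6 15.1]
delta m [-0.2261 -0.0546  0.002 ]
rotvec [-0.0037  0.0038  0.0051]
```

Emit:
{"api": "play_rows", "payload": {
  "deltas": [
    [[-0.056, -0.014, 0], [0, 0, 0], 1],
    [[-0.056, -0.014, 0], [0, 0, 0], 1],
    [[-0.056, -0.014, 0], [0, 0, 0], 1],
    [[-0.056, -0.014, 0], [0, 0, 0], 1],
    [[0, 0, 0], [0, 0, 0], 1],
    [[0, 0, 0], [0, 0, 0], 1]
  ]
}}

```text
time: 23.8
tool_pos: [506.0, -97.4, 133.7]
tcp_rot: [-179.5, 0.1, 81.5]
ft_force: [0.1, 0.9, -2.0]
finger_gap: 15.7
```

```bash
python3 - <<'E'
from h import *
from fit import fit
import pickle
st(); C=camw(); pickle.dump(C,open('C9.pkl','wb')); p=ww2px([577.2,-24.8,84],C); u,v=[int(round(x)) for x in p]; print(p)
save('wrist','w9',crop=(u-50,max(v-45,0),u+50,v+45),s=6)
a,n,m=fit('pics/w9_full.png',C,(577,-24.8),u-34,u+34,max(v-34,0),v+34)
for x in a[:6]: print(*[round(float(q),1) for q in x])
print(n)
E
```

```text
23.8 [506.  -97.4 133.7] [-1.7945e+02  1.4000e-01  8.1480e+01] F [ 0.1  0.9 -2. ] M [-0.03  0.03 -0.  ] gap 15.7 j [-16.4  -1.2 104.6  -0.2  77.1  -7.9]
[349.23116472  90.72072173]
12478.0 34.0 579.0 -25.8
12495.0 36.0 579.0 -25.8
12678.0 34.0 578.0 -25.8
12687.0 38.0 579.0 -25.8
12709.0 32.0 579.0 -25.8
12818.0 36.0 578.0 -25.8
53250
```

View pics/w9.png

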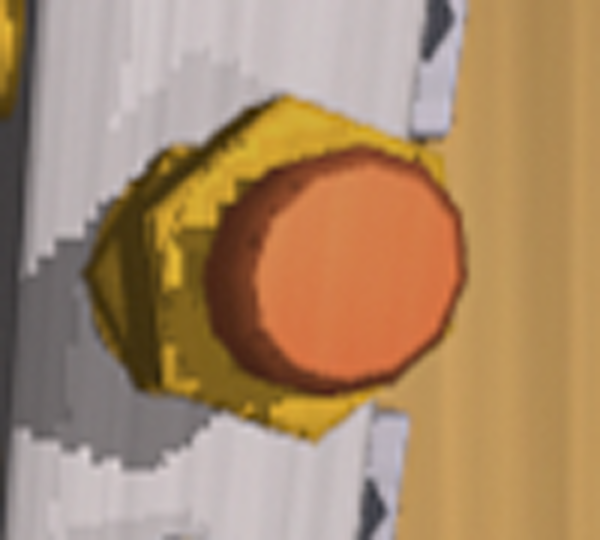

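Eleven views used. The top-face corners in this crop are (285,95), (153,210), (163,390), (318,440) and (443,148).

```bash
python3 - <<'E'
from h import *
import pickle
from scipy.optimize import least_squares
C=pickle.load(open('C9.pkl','rb'))
pts=[(285,95),(153,210),(163,390),(318,440),(443,148)]
for z in (83.8,):
    P=np.array([wpx2w(299+(x+.5)/6-.5,46+(y+.5)/6-.5,z,C)[:2] for x,y in pts])
    def f(q):
        a=np.degrees(np.arctan2(P[:,1]-q[1],P[:,0]-q[0])); k=np.round((a-q[2])/60); t=np.radians(q[2]+60*k)
        return (P-q[:2]-18.2*np.c_[np.cos(t),np.sin(t)]).ravel()
    for y0 in(10,30,50):
        o=least_squares(f,[577,-25,y0]); print(o.x.round(2),o.cost.round(2),o.fun.round(1))
    q=P-[577.2,-25]; print(np.hypot(*q.T).round(1),np.degrees(np.arctan2(q[:,1],q[:,0])).round(1))
E
```

```text
[577.09 -24.84  32.84] 0.57 [-0.1 -0.3  0.6  0.3 -0.5 -0.4  0.1 -0.  -0.   0.4]
[577.09 -24.84  32.84] 0.57 [-0.1 -0.3  0.6  0.3 -0.5 -0.4  0.1 -0.  -0.   0.4]
[577.09 -24.84  32.84] 0.57 [-0.1 -0.3  0.6  0.3 -0.5 -0.4  0.1 -0.  -0.   0.4]
[18.1 18.  18.8 18.1 18.4] [  93.7  150.7 -147.7  -87.3   34.5]
```

The nut is at 32.8° (mod 60), so it has turned about 76° from finger-tight and needs about 14° more. I'll re-engage, after checking how the spanner sits in the fingers.

```bash
python3 - <<'E'
from h import *
import pickle
def hy(f,C,z):
    m=cv2.cvtColor(cv2.imread(f),cv2.COLOR_BGR2HSV)[...,1]<75
    P=[]
    for v in range(16,215,4):
        lab=np.where(m[v,200:315])[0]+200
        runs=[q for q in np.split(lab,np.where(np.diff(lab)>2)[0]+1) if 28<len(q)<48]
        if len(runs)==1: q=runs[0]; P.append([*wpx2w((q[0]+q[-1])/2,v,z,C)[:2],v])
    P=np.array(P); vx,vy,x0,y0=cv2.fitLine(P[:,:2].astype(np.float32),cv2.DIST_HUBER,0,.01,.01).ravel()
    res=np.abs((P[:,:2]-[x0,y0])@[-vy,vx]); k=res<.6
    vx,vy,x0,y0=cv2.fitLine(P[k,:2].astype(np.float32),cv2.DIST_HUBER,0,.01,.01).ravel()
    print(k.sum(),len(P),'yaw',np.degrees(np.arctan2(vy,vx)),'pt',x0,y0); return np.array([x0,y0]),np.array([vx,vy])
C=pickle.load(open('C9.pkl','rb')); o,d=hy('pics/w9_full.png',C,139.5)
s=r.sense(); p=s['tool_pos'][:2]; print('tool yaw',s['tcp_rot'][2],'lateral offset at TCP',np.cross(d,p-o))
to(570,108,140,93)
E
```

```text
42 44 yaw 81.51405 pt 519.29144 -13.213979
tool yaw 81.52621549160627 lateral offset at TCP 0.7761009810216883
delta m [ 0.2124  0.033  -0.0073]
rotvec [-0.0101  0.0018 -0.2003]<stdin>:15: DeprecationWarning: Arrays of 2-dimensional vectors are deprecated. Use arrays of 3-dimensional vectors instead. (deprecated in NumPy 2.0)
```

Emit:
{"api": "play_rows", "payload": {
  "deltas": [
    [[0.053, 0.008, -0.002], [-0.01, 0.002, 0], 1],
    [[0.053, 0.008, -0.002], [0, 0, 0], 1],
    [[0.053, 0.008, -0.001], [0, 0, 0], 1],
    [[0.053, 0.008, -0.001], [0, 0, 0], 1],
    [[0, 0, 0], [0, 0, -0.1], 1],
    [[0, 0, 0], [0, 0, -0.1], 1],
    [[0, 0, 0], [0, 0, 0], 1]
  ]
}}

```text
time: 24.72
tool_pos: [570.1, 126.4, 135.5]
tcp_rot: [-179.9, -0.1, 94.0]
ft_force: [-0.4, 0.5, -2.4]
finger_gap: 15.3
```

```bash
python3 -c "
from h import *
st();to(570.2,106,73,93)"
```

```text
24.725 [570.1 126.4 135.5] [-1.799e+02 -6.000e-02  9.400e+01] F [-0.4  0.5 -2.4] M [-0.06  0.    0.01] gap 15.3 j [ 7.4  8.8 94.   0.1 77.3  3.4]
delta m [-0.0204 -0.0012  0.0625]
rotvec [-0.0018 -0.001   0.0174]
```

Emit:
{"api": "play_rows", "payload": {
  "deltas": [
    [[0, -0.001, 0.03], [-0.002, -0.001, 0.017], 1],
    [[0, 0, 0.03], [0, 0, 0], 1],
    [[-0.018, 0, 0.002], [0, 0, 0], 1],
    [[0, 0, 0], [0, 0, 0], 1]
  ]
}}

```text
time: 25.22
tool_pos: [570.5, 110.5, 72.4]
tcp_rot: [179.9, -0.0, 92.7]
ft_force: [-0.8, -0.3, -3.0]
finger_gap: 15.5
```

```bash
python3 -c "
from h import *
st();to(570.2,104,73,93);to(572.7,59,73,93)"
```

```text
25.225 [570.5 110.5  72.4] [ 1.7991e+02 -1.0000e-02  9.2720e+01] F [-0.8 -0.3 -3. ] M [-0.07  0.04  0.01] gap 15.5 j [ 5.9 12.  97.4  0.  70.5  3.2]
delta m [-0.0064 -0.0006 -0.0006]
rotvec [ 0.0015 -0.0002 -0.0048]
delta m [-0.0515 -0.0002 -0.0006]
rotvec [ 0.0015 -0.0002 -0.0048]
```

Emit:
{"api": "play_rows", "payload": {
  "deltas": [
    [[-0.012, 0, -0.0005], [0.001, 0, -0.005], 1],
    [[-0.012, 0, 0], [0, 0, 0], 1],
    [[-0.01, 0, 0], [0, 0, 0], 1],
    [[0, 0, 0], [0, 0, 0], 1]
  ]
}}

```text
time: 25.72
tool_pos: [573.0, 75.9, 76.0]
tcp_rot: [179.9, -0.3, 92.9]
ft_force: [-2.5, 3.2, -2.9]
finger_gap: 15.4
```

```bash
python3 -c "
from h import *
st();to(572.7,59,73,93)"
```

```text
25.725 [573.   75.9  76. ] [179.86  -0.28  92.86] F [-2.5  3.2 -2.9] M [ 0.47  0.48 -0.31] gap 15.4 j [ 2.3 11.2 97.9  0.3 70.8 -0.7]
delta m [-0.0168 -0.0011  0.0029]
rotvec [ 0.0025 -0.0048 -0.0025]
```

Emit:
{"api": "play_rows", "payload": {
  "deltas": [
    [[0.001, -0.0015, 0.002], [0.002, -0.004, -0.002], 1],
    [[-0.006, 0, 0.001], [0, 0, 0], 1],
    [[0, 0, 0], [0, 0, 0], 1]
  ]
}}

```text
time: 26.1
tool_pos: [572.0, 72.2, 74.0]
tcp_rot: [179.9, -0.2, 93.0]
ft_force: [-1.1, -6.3, -1.9]
finger_gap: 15.4
```

```bash
python3 -c "
from h import *
st();to(572.7,59,73,93)"
```

```text
26.1 [572.   72.2  74. ] [179.9   -0.25  92.98] F [-1.1 -6.3 -1.9] M [-1.15  0.22  0.02] gap 15.4 j [ 1.9 11.2 98.1  0.3 70.6 -1.1]
delta m [-0.0132  0.      0.001 ]
rotvec [ 0.0018 -0.0043 -0.0004]
```

Emit:
{"api": "play_rows", "payload": {
  "deltas": [
    [[-0.005, 0, 0.001], [0.001, -0.004, 0], 1],
    [[-0.005, 0, 0], [0, 0, 0], 1],
    [[-0.003, 0, 0], [0, 0, 0], 1]
  ]
}}

```text
time: 26.48
tool_pos: [572.5, 65.1, 73.6]
tcp_rot: [179.9, -0.6, 93.1]
ft_force: [-2.5, 10.2, -0.7]
finger_gap: 15.3
```

```bash
python3 -c "
from h import *
st();to(572.7,59,73,93);chk()"
```

```text
26.475 [572.5  65.1  73.6] [179.9   -0.59  93.07] F [-2.5 10.2 -0.7] M [ 1.44  0.34 -0.  ] gap 15.3 j [ 1.  11.2 98.2  0.6 70.5 -2.3]
delta m [-0.0061 -0.0002  0.0006]
rotvec [ 0.0017 -0.0103  0.0012]
spanner yaw by tool -86.93 by pos -87.15 R 89.7 | err in tool x,y mm -6.11 -0.34 | F radial(out mouth) -10.3 tang(ccw+) 2.0 moment about nut 0.18
```

```bash
python3 - <<'E'
from h import *
save('wrist','w10')
for f in('w5','w8','w9','w10'):
    im=cv2.imread(f'pics/{f}_full.png'); m=cv2.cvtColor(im,cv2.COLOR_BGR2HSV)[...,1]<75
    o=[]
    for v in range(0,24,1):
        lab=np.where(m[v,200:315])[0]+200; rs=np.split(lab,np.where(np.diff(lab)>2)[0]+1); q=max(rs,key=len); o.append(len(q))
    print(f,o, 'min val rows',[int(im[v,235:275].min()) for v in range(0,8)])
E
```

```text
w5 [52, 52, 50, 50, 50, 48, 48, 47, 46, 46, 46, 46, 46, 46, 46, 46, 46, 46, 46, 46, 46, 46, 46, 46] min val rows [117, 115, 108, 102, 89, 66, 57, 57]
w8 [52, 51, 51, 51, 49, 49, 48, 47, 47, 46, 46, 45, 45, 45, 46, 46, 46, 46, 46, 46, 45, 45, 45, 45] min val rows [53, 58, 131, 115, 83, 70, 62, 56]
w9 [52, 51, 50, 49, 49, 48, 47, 47, 47, 46, 46, 46, 46, 46, 46, 46, 46, 46, 46, 46, 45, 45, 45, 45] min val rows [118, 166, 162, 152, 130, 92, 75, 84]
w10 [52, 52, 50, 50, 49, 48, 47, 46, 46, 46, 46, 46, 46, 46, 46, 46, 46, 46, 46, 46, 46, 46, 46, 46] min val rows [66, 143, 150, 139, 115, 77, 55, 61]
```

No lengthwise slip in the fingers: the tail profile is unchanged. The jaw is about 6 mm short of full depth and binding symmetrically. I'll ease the grip and work it on with a small clockwise wiggle.

Emit:
{"api": "play_rows", "payload": {
  "deltas": [
    [[0.001, 0, 0], [0, 0.008, 0], 1],
    [[-0.003, 0.0015, 0], [0, 0, 0.02], 1],
    [[-0.003, 0.0015, 0], [0, 0, 0.02], 1],
    [[-0.003, -0.001, 0], [0, 0, -0.01], 1],
    [[0, 0, 0], [0, 0, 0], 1]
  ],
  "force": 40
}}

```text
time: 27.15
tool_pos: [575.4, 62.3, 74.6]
tcp_rot: [179.8, -1.6, 91.3]
ft_force: [-2.3, -0.5, -0.8]
finger_gap: 15.4
```

```bash
python3 -c "
from h import *
st();chk()"
```

```text
27.15 [575.4  62.3  74.6] [179.84  -1.6   91.29] F [-2.3 -0.5 -0.8] M [-0.28  0.28 -0.08] gap 15.4 j [ 0.1 11.3 97.9  1.7 70.6 -1.8]
spanner yaw by tool -88.71 by pos -88.96 R 86.8 | err in tool x,y mm -3.2 -0.37 | F radial(out mouth) 0.4 tang(ccw+) 2.3 moment about nut 0.12
```

Emit:
{"api": "play_rows", "payload": {
  "deltas": [
    [[0, 0, 0.001], [0.002, -0.028, 0], 1],
    [[-0.002, 0.0005, 0], [0, 0, 0.01], 1],
    [[-0.002, 0, 0], [0, 0, 0], 1],
    [[0, 0, 0], [0, 0, 0], 1]
  ]
}}

```text
time: 27.65
tool_pos: [576.1, 61.6, 73.2]
tcp_rot: [179.9, -0.1, 90.7]
ft_force: [-1.1, 0.2, -1.5]
finger_gap: 15.3
```

```bash
python3 -c "
from h import *
st();chk();to(577,-24.5,73,91)"
```

```text
27.65 [576.1  61.6  73.2] [ 1.7994e+02 -8.0000e-02  9.0670e+01] F [-1.1  0.2 -1.5] M [0.13 0.18 0.01] gap 15.3 j [ 1.  11.7 97.6  0.1 70.6  0.3]
spanner yaw by tool -89.33 by pos -89.42 R 86.1 | err in tool x,y mm -2.52 -0.13 | F radial(out mouth) -0.2 tang(ccw+) 1.1 moment about nut 0.10
delta m [-0.0861 -0.0001  0.0001]
rotvec [ 0.0011 -0.0013 -0.0058]
```

Emit:
{"api": "play_rows", "payload": {
  "deltas": [
    [[-0.001, 0.0047, 0], [0, 0, 0.055], 1],
    [[-0.001, 0.0048, 0], [0, 0, 0.055], 1],
    [[-0.0001, 0.0048, 0], [0, 0, 0.055], 1],
    [[-0.0001, 0.0052, 0], [-0.001, 0, 0.055], 1],
    [[-0.0001, 0.0052, 0], [-0.001, 0, 0.055], 1],
    [[-0.0001, 0.0052, 0], [-0.001, 0, 0.055], 1],
    [[-0.0001, 0.005, 0], [-0.001, 0, 0.055], 1]
  ],
  "force": 120
}}

```text
time: 28.52
tool_pos: [606.8, 54.4, 70.4]
tcp_rot: [-179.8, 0.4, 68.0]
ft_force: [-3.5, 4.3, 0.7]
finger_gap: 15.3
```

```bash
python3 -c "
from h import *
st();chk()"
```

```text
28.525 [606.8  54.4  70.4] [-179.83    0.4    68.04] F [-3.5  4.3  0.7] M [0.53 0.69 0.72] gap 15.3 j [ 0.5 16.6 92.3 -0.3 71.5 22.5]
spanner yaw by tool -111.96 by pos -110.66 R 84.3 | err in tool x,y mm -0.72 1.91 | F radial(out mouth) -2.7 tang(ccw+) 4.8 moment about nut 1.13
```

Emit:
{"api": "play_rows", "payload": {
  "deltas": [
    [[0, 0.006, -0.0005], [-0.001, 0.001, 0.055], 1],
    [[0, 0.005, 0], [-0.001, 0.001, 0.055], 1],
    [[0, 0.005, 0], [-0.001, 0, 0.052], 1],
    [[0, 0, 0], [0, 0, 0], 1]
  ]
}}

```text
time: 29.02
tool_pos: [619.3, 48.4, 69.9]
tcp_rot: [-179.9, 0.6, 58.7]
ft_force: [-1.4, 2.2, 0.5]
finger_gap: 15.8
```

```bash
python3 -c "
from h import *
st();chk()"
```

```text
29.025 [619.3  48.4  69.9] [-179.86    0.64   58.65] F [-1.4  2.2  0.5] M [0.23 0.56 0.6 ] gap 15.8 j [ 0.  18.4 90.  -0.5 72.  31.5]
spanner yaw by tool -121.35 by pos -120.14 R 84.2 | err in tool x,y mm -0.63 1.78 | F radial(out mouth) -1.1 tang(ccw+) 2.4 moment about nut 0.80
```

Emit:
{"api": "play_rows", "payload": {
  "deltas": [
    [[0, -0.002, 0], [0, 0, -0.05], 1],
    [[0, -0.0035, 0], [0, 0, -0.05], 1],
    [[0, -0.003, 0], [0, 0, -0.04], 1],
    [[0.006, 0, 0], [0, 0, 0], 1],
    [[0.014, 0, 0], [0, 0, 0], 1],
    [[0.018, 0, 0], [0, 0, 0], 1],
    [[0.018, 0, 0], [0, 0, 0], 1],
    [[0, 0, -0.035], [0, 0, 0], 1]
  ]
}}

```text
time: 30.02
tool_pos: [631.9, 106.3, 100.0]
tcp_rot: [-179.5, 1.1, 67.1]
ft_force: [0.9, 0.3, -3.3]
finger_gap: 15.2
```

```bash
python3 -c "
from h import *
st();to(506,-97.4,135,67)"
```

```text
30.025 [631.9 106.3 100. ] [-179.48    1.09   67.08] F [ 0.9  0.3 -3.3] M [-0.06 -0.03  0.01] gap 15.2 j [ 5.4 19.9 84.8 -0.7 76.2 28.5]
delta m [-0.2372 -0.037  -0.0301]
rotvec [-0.0091  0.0191  0.0013]
```

Emit:
{"api": "play_rows", "payload": {
  "deltas": [
    [[0, 0, -0.042], [-0.009, 0.019, 0], 1],
    [[-0.056, -0.016, 0], [0, 0, 0], 1],
    [[-0.056, -0.016, 0], [0, 0, 0], 1],
    [[-0.056, -0.016, 0], [0, 0, 0], 1],
    [[-0.056, -0.016, 0], [0, 0, 0], 1],
    [[0, 0, 0], [0, 0, 0], 1],
    [[0, 0, 0], [0, 0, 0], 1]
  ]
}}

```text
time: 30.9
tool_pos: [494.3, -73.2, 150.0]
tcp_rot: [178.9, -0.4, 67.6]
ft_force: [0.4, -0.6, -1.9]
finger_gap: 15.5
```

```bash
python3 - <<'E'
from h import *
import pickle
st(); C=camw(); pickle.dump(C,open('C11.pkl','wb')); p=ww2px([577.1,-24.8,84],C); u,v=[int(round(x)) for x in p]
u0,v0=max(u-50,0),max(v-45,0); print(p,u0,v0)
save('wrist','w11',crop=(u0,v0,u+50,v+45),s=6)
E
```

```text
30.9 [494.3 -73.2 150. ] [178.87  -0.36  67.57] F [ 0.4 -0.6 -1.9] M [-0.02  0.02  0.01] gap 15.5 j [-14.5  -6.3 107.8   0.2  77.4   7.9]
[335.14898311 100.54310391] 285 56
```

View pics/w11.png

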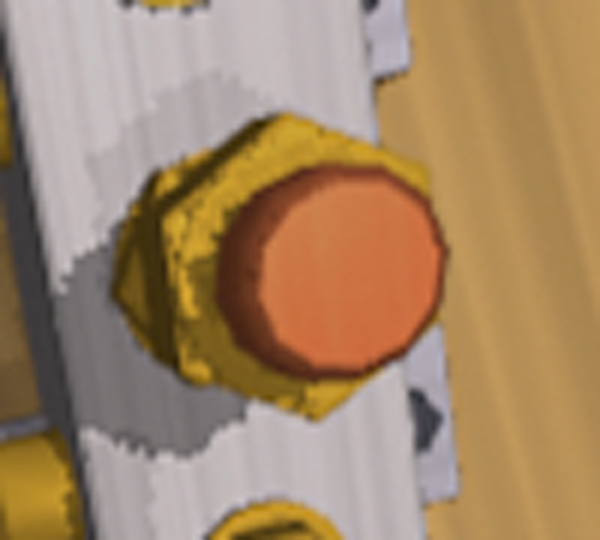

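Corners in this last view: (282,113), (165,212), (183,378), (322,418) and (429,168).

```bash
python3 - <<'E'
from h import *
import pickle
from scipy.optimize import least_squares
C=pickle.load(open('C11.pkl','rb'))
P=np.array([wpx2w(285+(x+.5)/6-.5,56+(y+.5)/6-.5,83.6,C)[:2] for x,y in [(282,113),(165,212),(183,378),(322,418),(429,168)]])
def f(q):
    a=np.degrees(np.arctan2(P[:,1]-q[1],P[:,0]-q[0])); k=np.round((a-q[2])/60); t=np.radians(q[2]+60*k)
    return (P-q[:2]-18.2*np.c_[np.cos(t),np.sin(t)]).ravel()
for y0 in(0,20,40): o=least_squares(f,[577,-25,y0]); print(o.x.round(2),o.cost.round(2),o.fun.round(1))
to(430,-290,120,67)
E
```

```text
[577.19 -24.94  18.88] 0.92 [-0.6  0.   0.4  0.7 -0.3 -0.5  0.4  0.2  0.1 -0.5]
[577.19 -24.94  18.88] 0.92 [-0.6  0.   0.4  0.7 -0.3 -0.5  0.4  0.2  0.1 -0.5]
[577.19 -24.94  18.88] 0.92 [-0.6  0.   0.4  0.7 -0.3 -0.5  0.4  0.2  0.1 -0.5]
delta m [-0.2252  0.0226  0.029 ]
rotvec [ 0.0193 -0.0061  0.0105]
```

The nut is at 18.9°, about 90° past finger-tight (49°). Now laying the spanner down.

Emit:
{"api": "play_rows", "payload": {
  "deltas": [
    [[-0.056, 0.0055, 0.005], [0.019, -0.006, 0.01], 1],
    [[-0.056, 0.0055, 0.005], [0, 0, 0], 1],
    [[-0.056, 0.0055, 0.005], [0, 0, 0], 1],
    [[-0.056, 0.0055, 0.005], [0, 0, 0], 1],
    [[0, 0, 0.03], [0, 0, 0], 1],
    [[0, 0, 0.03], [0, 0, 0], 1],
    [[0, 0, 0], [0, 0, 0], 1]
  ]
}}

```text
time: 31.82
tool_pos: [438.6, -290.3, 70.0]
tcp_rot: [179.6, -0.0, 67.9]
ft_force: [-0.3, -0.0, -1.9]
finger_gap: 15.3
```

```bash
python3 -c "
from h import *
st();to(430,-290,12,67)"
```

```text
31.825 [ 438.6 -290.3   70. ] [ 1.7956e+02 -3.0000e-02  6.7900e+01] F [-0.3 -0.  -1.9] M [-0.02  0.07  0.01] gap 15.3 j [-39.2   3.7 106.8   0.2  69.1 -17.2]
delta m [-0.003  -0.0085  0.058 ]
rotvec [ 0.0077 -0.0006  0.0157]
```

Emit:
{"api": "play_rows", "payload": {
  "deltas": [
    [[0, 0, 0.028], [0.008, 0, 0], 1],
    [[0, 0, 0.024], [0, 0, 0], 1],
    [[0, 0, 0.008], [0, 0, 0], 1],
    [[0, 0, 0.003], [0, 0, 0], 1],
    [[0, 0, 0], [0, 0, 0], 1]
  ]
}}

```text
time: 32.45
tool_pos: [446.9, -290.7, 12.6]
tcp_rot: [179.5, 0.1, 68.3]
ft_force: [0.3, -0.3, -2.1]
finger_gap: 15.1
```

```bash
python3 -c "
from h import *
st()"
```

```text
32.45 [ 446.9 -290.7   12.6] [1.7952e+02 9.0000e-02 6.8290e+01] F [ 0.3 -0.3 -2.1] M [0.04 0.   0.03] gap 15.1 j [-3.860e+01  9.600e+00  1.072e+02  1.000e-01  6.270e+01 -1.690e+01]
```

Emit:
{"api": "play_rows", "payload": {
  "deltas": [
    [[0, 0, 0.003], [0.008, 0, 0], 1],
    [[0, 0, 0.003], [0, 0, 0], 1],
    [[0, 0, 0.002], [0, 0, 0], 1],
    [[0, 0, 0.001], [0, 0, 0], 1],
    [[0, 0, 0], [0, 0, 0], 1]
  ]
}}

```text
time: 33.08
tool_pos: [448.2, -291.9, 5.2]
tcp_rot: [179.8, 0.1, 68.3]
ft_force: [0.2, 0.8, -2.9]
finger_gap: 15.4
```

```bash
python3 -c "
from h import *
st()"
```

```text
33.075 [ 448.2 -291.9    5.2] [1.7982e+02 1.5000e-01 6.8270e+01] F [ 0.2  0.8 -2.9] M [ 0.08 -0.02  0.02] gap 15.4 j [-3.850e+01  1.080e+01  1.068e+02 -1.000e-01  6.220e+01 -1.670e+01]
```

One to two mm left: lower, open and rise clear.

Emit:
{"api": "play_rows", "payload": {
  "deltas": [
    [[0, 0, 0.002], [0.003, 0, 0], 1],
    [[0, 0, 0], [0, 0, 0], 0.8],
    [[0, 0, 0], [0, 0, 0], 0.4],
    [[0, 0, 0], [0, 0, 0], 0.4],
    [[0, 0, 0], [0, 0, 0], 0.4],
    [[0, 0, -0.03], [0, 0, 0], 0.4],
    [[0, 0, -0.05], [0, 0, 0], 0.4],
    [[0, 0, -0.05], [0, 0, 0], 0.4]
  ]
}}

```text
time: 34.08
tool_pos: [445.7, -289.6, 132.0]
tcp_rot: [-179.5, 0.0, 68.3]
ft_force: [-0.1, -0.7, 0.2]
finger_gap: 51.1
```

```bash
python3 - <<'E'
from h import *
st(); C=camw(); save('wrist','w12'); im=cv2.imread('pics/w12_full.png')
m=(cv2.cvtColor(im,cv2.COLOR_BGR2HSV)[...,1]<75).astype(np.uint8)
# handle expected at bench: sample width and direction at z=9
P=[]
for v in range(10,210,5):
    lab=np.where(m[v,190:330])[0]+190
    if len(lab)==0: continue
    q=max(np.split(lab,np.where(np.diff(lab)>2)[0]+1),key=len); a,b=wpx2w(q[0],v,9,C),wpx2w(q[-1],v,9,C); P.append((v,q[0],q[-1],*((a+b)/2)[:2].round(1),np.hypot(*(a-b)[:2]).round(1)))
for x in P[::3]: print(*x)
t0=cv2.imread('pics/top0_full.png').astype(int); t=eyes.snapshot('top')[:,:,::-1].astype(int)
d=(np.abs(t-t0).max(2)>45).astype(np.uint8); n,_,s,c=cv2.connectedComponentsWithStats(cv2.morphologyEx(d,cv2.MORPH_CLOSE,np.ones((3,3))))
for i in range(1,n):
    if s[i,4]>8: print('change',s[i],px2w('top',*c[i],0).round(0))
E
```

```text
34.075 [ 445.7 -289.6  132. ] [-1.7952e+02  1.0000e-02  6.8260e+01] F [-0.1 -0.7  0.2] M [ 0.04  0.01 -0.05] gap 51.1 j [-3.840e+01  1.400e+00  1.023e+02 -1.000e-01  7.680e+01 -1.670e+01]
30 253 273 498.4 -169.1 16.9
45 249 276 493.8 -179.6 23.2
60 252 274 489.9 -190.7 19.2
75 252 273 485.1 -201.9 18.6
90 252 273 480.5 -213.6 18.9
105 252 273 475.7 -225.7 19.2
120 252 272 470.4 -238.1 18.6
135 252 272 465.3 -251.0 19.0
150 252 272 460.1 -264.4 19.3
165 252 272 454.6 -278.3 19.6
180 252 271 448.5 -292.4 19.0
195 252 271 442.6 -307.3 19.3
change [ 115  182  287  202 9550] [ 246. -199.    0.]
change [342 217  12   4  21] [ 488. -396.    0.]
change [349 224  29  14 202] [ 455. -442.    0.]
change [358 254  28  36  73] [ 345. -472.    0.]
change [   5  348  100   36 1673] [ 40. 481.   0.]
```

```bash
python3 -c "
from h import *
st();print(r.hand_in())"
```

```text
34.175 [ 449.5 -292.5  138. ] [179.82   0.2   68.26] F [ 1.  -1.3 -0.1] M [-0.01 -0.01  0.03] gap 51.3 j [-3.840e+01  1.100e+00  1.019e+02 -1.000e-01  7.680e+01 -1.670e+01]
the job is handed in; nothing more can be done
None
```

The nut is made up and the job is handed in at 34 s of the 72 s allowed.

- **Finger-tight:** with the fingers at 20 N the nut ran down about 100° on the light drag, then stopped firm. The stop read 0.86 N m for a moment, slightly over the 0.8 N m that starts to move the nut on. The gripper put the nut at about 48.3° there, and the camera said 49.3°.
- **Nip-up:** the large spanner took it on in two strokes. After the first the camera showed about 76°, so I put the spanner back on and finished. The last fit from the camera image gives about 90° past finger-tight, good to about 2–3°, with the peak reading about 1.1 N m. The jaw bound slightly going back on, at about 10 N, and I worked it on gently.
- **Spanner:** it lies flat on the bench to the right. The handle reads an even width of about 19 mm along its length in the wrist camera. The grip is about 300 mm from the nut, and the tail end is roughly 45 mm from the gauge, which is closer than I had planned.
- **Not confirmed:** the bowl, jar, small spanner and the yellow look-alikes were never approached. My before/after comparison of the top view could not confirm they are unmoved, because the arm and its shadow covered too much of it.

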